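# Set washed boards and heat sinks out to dry

### The job

Set the washed parts out for the hot-air dryer. Stand every circuit board from the black bath rack in a bay of its own in the steel drying frame: lean it forward to get its lower edge into the groove in front of the two hold-down lugs, then straighten it back under the lugs until it rests against the posts, and never let a board fall over or ram it into the frame. In the drip tray lay the two spacer sticks across both lower heat sinks, one near each end, and set every loose heat sink on both sticks squarely above a lower one, parallel to it, so that air can pass between the layers; leave the lower heat sinks and everything else on the bench where they are.

Things in the scene. Friction and masses are not known exactly. Their poses are not given: they have to be found in the camera images.
- frame: Fixed steel drying frame, base 300 x 150 mm (its x, y), 139 mm high, three identical bays one behind the other, 85 mm apart. Origin: centre of its underside; x to its back, y to its left, z up; its front (-x) faces the robot at yaw 0. In each bay: a groove along y, and behind it two posts (14 mm wide, at y = +-52 mm) whose heads carry hold-down lugs. Side strips: inner faces at y = +-70 mm.
- bay0 (a point): Centre of the groove floor of the front bay, 6 mm above the bench; axes as the frame's (the same in every bay). The groove is 8 mm wide at its floor, 16 mm deep, back wall upright, front lip flaring forward to a mouth about 14 mm wide.
- bay1 (a point): Centre of the groove floor of the middle bay. In every bay the posts' upright front faces are 16 mm behind this line (+x); the lugs reach forward over the groove, underside 125 mm and top 133 mm above this floor, tips 10 mm in front of this line, 14 mm wide like the posts. Between the two posts the bay is open.
- bay2 (a point): Centre of the groove floor of the back bay. In every bay a board cannot be lowered in upright: it goes in leaning forward (top to -x) by about 0.3 rad, passes in front of the lugs, and is then swung back about its foot until its rail touches both posts, where it leans back about 0.09 rad and stays when let go.
- rack: Bath rack: fixed low black plastic rack 150 x 136 mm (its x, y), 40 mm high, with three straight upright slots along y at x = -45, 0, 45 mm, 6 mm wide, 32 mm deep, slot floor 8 mm above the bench. Origin: centre of its underside.
- board_a: Circuit board (two or three are present, same size), first upright in a rack slot: 120 mm wide (its y), 120 high (z), 4 thick (x), 0.14-0.26 kg, with an aluminium rail along the top edge, 10 thick x 20 high x 120 long, to grip at its middle. Parts up to 16 mm proud on the -x face, below 90 mm. Origin: middle of its lower edge; z up the board.
- board_b: Circuit board (two or three are present, same size), first upright in a rack slot: 120 mm wide (its y), 120 high (z), 4 thick (x), 0.14-0.26 kg, with an aluminium rail along the top edge, 10 thick x 20 high x 120 long, to grip at its middle. Parts up to 16 mm proud on the -x face, below 90 mm. Origin: middle of its lower edge; z up the board.
- board_c: Circuit board (two or three are present, same size), first upright in a rack slot: 120 mm wide (its y), 120 high (z), 4 thick (x), 0.14-0.26 kg, with an aluminium rail along the top edge, 10 thick x 20 high x 120 long, to grip at its middle. Parts up to 16 mm proud on the -x face, below 90 mm. Origin: middle of its lower edge; z up the board.
- tray: Drip tray: fixed grey plastic tray 290 x 190 mm (its x, y), floor 3 mm thick, rim 8 mm high. Origin: centre of its underside. Two heat sinks already lie in it side by side, along the tray's x, at y = about -37 and +37 mm.
- sink_a: A lower finned aluminium heat sink already lying in the drip tray, 165 x 44 x 25 mm (its x, y, z), fins along x. Origin: centre of its underside. It stays where it is.
- sink_b: A lower finned aluminium heat sink already lying in the drip tray, 165 x 44 x 25 mm (its x, y, z), fins along x. Origin: centre of its underside. It stays where it is.
- sink_c: A loose finned aluminium heat sink lying on the rubber mat at the start (one or two of the two are present), 165 x 44 x 25 mm (its x, y, z), fins along x, 0.2 to 0.37 kg. Origin: centre of its underside. To be set on the spacer sticks.
- sink_d: A loose finned aluminium heat sink lying on the rubber mat at the start (one or two of the two are present), 165 x 44 x 25 mm (its x, y, z), fins along x, 0.2 to 0.37 kg. Origin: centre of its underside. To be set on the spacer sticks.
- stick_a: A wooden spacer stick 150 x 12 x 12 mm, long axis x, lying on the rubber mat at the start. Origin: the stick's centre, 6 mm above what it lies on.
- stick_b: A wooden spacer stick 150 x 12 x 12 mm, long axis x, lying on the rubber mat at the start. Origin: the stick's centre, 6 mm above what it lies on.
- mat: Fixed black rubber mat, 190 x 260 x 3 mm, on which the loose heat sinks and sticks lie at the start. Origin: centre of its underside.
- handset: Bystander: an orange radio handset 165 x 70 x 28 mm lying on the bench. Origin: centre of its underside.
- flux: Bystander: a small bottle, 40 mm across, 90 mm high. Origin: centre of its underside.
- cleaner: Bystander: a jar, 52 mm across, 130 mm high. Origin: centre of its underside.
- driver: Bystander: a screwdriver lying on the bench.
- pliers: Bystander: red-handled pliers, about 165 mm long, lying on the bench.

How it is judged (in metres and radians):
At the end, for the whole second after the job is handed in: Each board in its own bay: foot within 6 mm across, 12 mm along, 4 mm up; upright to 0.14, square to 0.08 rad. Sticks across the lower sinks 30-80 mm either side of the middle, centred to 20 mm, 0.2 rad. Loose sinks level on both sticks, 15 mm, 0.12 rad over lower ones, which moved under 20 mm (((x of board_a in the frame of bay0 between -0.006 and 0.006 m and y of board_a in the frame of bay0 between -0.012 and 0.012 m and z of board_a in the frame of bay0 below 0.004 m) or (x of board_a in the frame of bay1 between -0.006 and 0.006 m and y of board_a in the frame of bay1 between -0.012 and 0.012 m and z of board_a in the frame of bay1 below 0.004 m) or (x of board_a in the frame of bay2 between -0.006 and 0.006 m and y of board_a in the frame of bay2 between -0.012 and 0.012 m and z of board_a in the frame of bay2 below 0.004 m)) and angle between each of board_a, board_b, board_c's own z axis and vertical below 0.14 rad and angle between the y axis of each of board_a, board_b, board_c and the y axis of frame, either way round below 0.08 rad and linear speed of each of board_a, board_b, board_c, sink_c, sink_d below 0.01 m/s and ((x of board_b in the frame of bay0 between -0.006 and 0.006 m and y of board_b in the frame of bay0 between -0.012 and 0.012 m and z of board_b in the frame of bay0 below 0.004 m) or (x of board_b in the frame of bay1 between -0.006 and 0.006 m and y of board_b in the frame of bay1 between -0.012 and 0.012 m and z of board_b in the frame of bay1 below 0.004 m) or (x of board_b in the frame of bay2 between -0.006 and 0.006 m and y of board_b in the frame of bay2 between -0.012 and 0.012 m and z of board_b in the frame of bay2 below 0.004 m)) and ((x of board_c in the frame of bay0 between -0.006 and 0.006 m and y of board_c in the frame of bay0 between -0.012 and 0.012 m and z of board_c in the frame of bay0 below 0.004 m) or (x of board_c in the frame of bay1 between -0.006 and 0.006 m and y of board_c in the frame of bay1 between -0.012 and 0.012 m and z of board_c in the frame of bay1 below 0.004 m) or (x of board_c in the frame of bay2 between -0.006 and 0.006 m and y of board_c in the frame of bay2 between -0.012 and 0.012 m and z of board_c in the frame of bay2 below 0.004 m)) and ((x of stick_a in the frame of tray between -0.08 and -0.03 m and y of stick_a in the frame of tray between -0.02 and 0.02 m and z of stick_a in the frame of tray between 0.03 and 0.04 m and angle between the x axis of each of stick_a, stick_b and the y axis of tray, either way round below 0.2 rad and x of stick_b in the frame of tray between 0.03 and 0.08 m and y of stick_b in the frame of tray between -0.02 and 0.02 m and z of stick_b in the frame of tray between 0.03 and 0.04 m) or (x of stick_a in the frame of tray between 0.03 and 0.08 m and y of stick_a in the frame of tray between -0.02 and 0.02 m and z of stick_a in the frame of tray between 0.03 and 0.04 m and angle between the x axis of each of stick_a, stick_b and the y axis of tray, either way round below 0.2 rad and x of stick_b in the frame of tray between -0.08 and -0.03 m and y of stick_b in the frame of tray between -0.02 and 0.02 m and z of stick_b in the frame of tray between 0.03 and 0.04 m)) and (horizontal distance between sink_c and sink_a below 0.015 m or horizontal distance between sink_c and sink_b below 0.015 m) and z of sink_c in the frame of tray between 0.035 and 0.045 m and angle between the x axis of each of sink_c, sink_d and the x axis of tray, either way round below 0.12 rad and angle between each of sink_c, sink_d's own z axis and vertical below 0.06 rad and contact force between each of sink_c, sink_d and stick_a above 0.1 N and contact force between each of sink_c, sink_d and stick_b above 0.1 N and (horizontal distance between sink_d and sink_a below 0.015 m or horizontal distance between sink_d and sink_b below 0.015 m) and z of sink_d in the frame of tray between 0.035 and 0.045 m and distance of each of sink_a, sink_b from where it was at the start of the episode below 0.02 m); the robot touches nothing.
It fails at once if a board falls over (angle between any of board_a, board_b, board_c's own z axis and vertical above 1 rad).
It fails at once if a board is rammed or dropped into the frame (over 60 N) (contact force between any of board_a, board_b, board_c and frame above 60 N).
It fails at once if a bystander is moved more than 30 mm (distance of any of handset, flux, cleaner, driver, pliers from where it was at the start of the episode above 0.03 m).
Of board_a, board_b, board_c only 2 to 3 are there at a start; the rules pass over those that are not, and their reading is None.
Of sink_c, sink_d only 1 to 2 are there at a start; the rules pass over those that are not, and their reading is None.
At some moment in a run one of stick_a, stick_b may be knocked a few centimetres aside while the robot is not near it.
It also fails if it takes over 210 s, if anything falls off the work surface, if the arm or the gripper's body presses on something with over 40 N, if the wrist force passes 120 N, or if a joint passes its speed limit or range.

### The arm

A 6-joint arm with a two-finger parallel gripper is mounted at the origin on the work surface. World frame = base frame: x ahead of the robot, y to its left, z up, the work surface at z = 0. Lengths are in m, angles in degrees, forces in N, time in s.
With the tool pointing down it reaches from about 0.3 to 0.75 m from the base axis. Payload 8.5 kg.
Tool frame: the origin (TCP) lies at the very end of the fingers, on their centre line; the grasp point (between the pads) lies 19 mm behind it; x points along the fingers, y is the direction in which the jaws open and shut, and the axes are right-handed (so a half turn about x gives the same grasp; the last joint's range is limited). The gripper opens to 85 mm and grips with 20 to 120 N. Pads are 22 mm wide; open, the fingers measure 114 mm over their backs; the gripper's body (76 mm by 85 mm) begins 54 mm behind the grasp point. The pads swing forward as they close: fully open they stand 13 mm farther back than shut.
Start: joints at [62.149, 21.807, 74.336, -0, 83.858, -12.336], TCP at [0.147, 0.53, 0.231] pointing down, gripper open.
Joint ranges: [-178.18, 178.18], [-50.72, 133.34], [12.68, 142.11], [-81.47, 261.47], [9.98, 163.14], [-165.26, 165.26]. Speed limits (degrees/s): [136.94, 136.94, 180, 180, 180, 180].

### API

Orientations are given as a 3x3 rotation matrix whose columns are the frame's x, y, z axes.
In Python, from rig import sensors, cams, env gives the robot as it stands.
- The arm moves only by the shell command python3 -m crank 'ROWS' [FORCE]. ROWS is a JSON object of lists of equal length, an entry for each row: "hand": the closure in counts, from 0 (fully open) to 255 (shut); "translation": the shift along the tool's x, y, z in m, a list of three; "dr": the turn, a rotation vector about the tool's x, y, z in rad, a list of three. A call has 1 to 5 rows; each row is the pose to reach, as a shift and turn from the pose commanded when the call began, along the tool's axes at that moment; what a row does not reach only later rows make up. A row lasts 1/10 s, in which the tool goes at most 50 mm and 8.59 degrees, less where a joint would pass 70% of its speed; a pose out of reach is approached as far as the arm can. A call with a gripper value outside its range is refused whole. The fingers move at their own pace and stop on an object; FORCE is the grip in N (left out, the last holds). Time passes only in rows, so rows that repeat a pose let the fingers close. It gives the time, the measured TCP pose, the force and the opening at its end, in the units of the state.
- sensors.observe(): the state, without advancing time (a new reading comes with each control period).
- cams.get_image(name): name is "scene" or "top" or "wrist"; returns (picture, depth): 384x512x3 uint8, blue, green, red; 384x512 float32, m along the optical axis (not along the pixel's ray), 0 where there is no reading.
- cams.calibration(name): a dict with "vertical_fov" (degrees; the focal length in pixels is half the picture's height over the tangent of half this angle, whatever the lens; pixels are square), "cx", "cy" (the principal point, pixels), "extrinsics" (4x4, takes a point from camera to world coordinates). Camera axes: x right, y down, z forward; pixel columns grow to the right and rows downward; lengths in m; the calibration is good to about 2 mm. A picture is of the moment at which its call begins: read the wrist's pose just before it. calibration takes no time and is no camera call; for the wrist camera it gives the pose at the moment of the call.
- env.close_job(): hands the job in, once; it reports no verdict.
The state is a dict: "time_s": time; "q": joint angles; "qvel": joint speeds; "joint_efforts": joint torques, N m; "position": TCP position; "tool_rot": TCP orientation; "ft_force": force on the tool from outside, world axes, zero at the start; "wrist_torque": the same for the moment, N m; "grip_width": finger opening in m.
Only numpy, scipy, OpenCV 4.12 (cv2) and the standard library are available. Lean on these libraries where they do the work, as an engineer would, in place of code of your own. Each camera call takes 0.05 s, during which the arm holds its last target. There are 200 camera calls.

## Working session

There is one attempt and no reset: what is moved stays moved. The work goes in short steps, Python scripts to look and compute and a shell command to move; the robot and the scene stay as the last step left them, time stands still between calls to the robot, and variables do not carry over. Pictures are saved under pics/ and viewed, about 12 in all and at most 16, crops included, and the job is handed in when it is done.

```bash
ls; mkdir -p pics
cat > h.py <<'E'
import numpy as np, cv2
from rig import sensors, cams, env
def cal(n):
    c=cams.calibration(n); f=192/np.tan(np.radians(c["vertical_fov"])/2)
    return f,c["cx"],c["cy"],np.array(c["extrinsics"])
def cloud(n):
    f,cx,cy,T=cal(n); im,d=cams.get_image(n)
    v,u=np.mgrid[:384,:512]
    P=np.stack([(u-cx)/f*d,(v-cy)/f*d,d],-1)@T[:3,:3].T+T[:3,3]
    P[d==0]=np.nan
    return im,d,P
E
python3 - <<'E'
from h import *
s=sensors.observe(); print({k:np.round(v,3).tolist() for k,v in s.items()})
for n in ["top","scene"]:
    im,d,P=cloud(n); print(n,np.round(cal(n)[3],3).tolist(),cal(n)[0]); np.savez(n+"0.npz",im=im,d=d,P=P)
    cv2.imwrite(f"pics/{n}0.png",cv2.resize(im,(768,576)))
E
```

```text
pics
{'time_s': 0.0, 'q': [62.148, 21.841, 74.386, 0.002, 83.86, -12.334], 'qvel': [-0.099, -0.059, 0.095, -0.062, 0.094, 0.02], 'joint_efforts': [-0.001, -44.846, -23.128, -0.0, 0.005, 0.0], 'position': [0.147, 0.53, 0.231], 'tool_rot': [[-0.001, 0.268, 0.964], [-0.001, 0.964, -0.268], [-1.0, -0.001, -0.0]], 'ft_force': [0.518, 0.262, -0.278], 'wrist_torque': [0.043, 0.029, 0.014], 'grip_width': 0.085}
top [[0.006, -0.99, 0.14, 0.32], [-1.0, -0.005, 0.007, 0.007], [-0.006, -0.14, -0.99, 1.439], [0.0, 0.0, 0.0, 1.0]] 442.88934657165663
scene [[-0.752, 0.489, -0.442, 0.956], [0.659, 0.539, -0.524, 0.556], [-0.018, -0.686, -0.728, 0.776], [0.0, 0.0, 0.0, 1.0]] 407.3193701633228
```

View pics/top0.png

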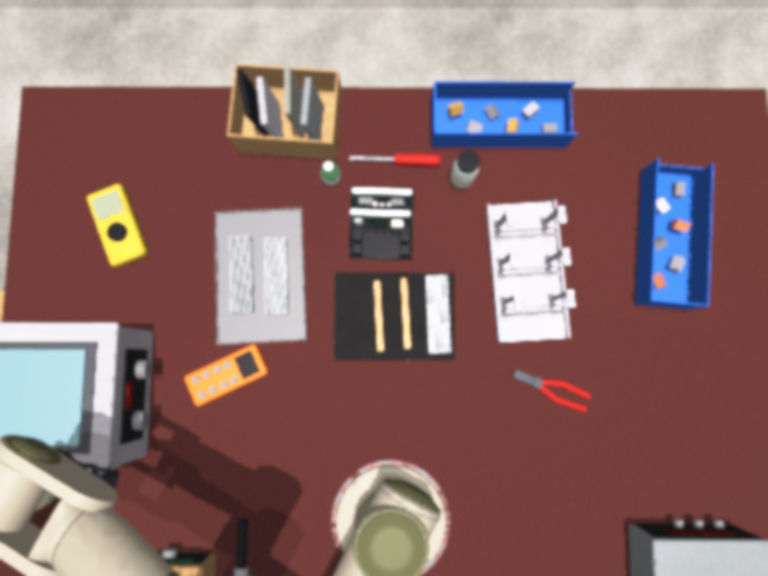

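View pics/scene0.png

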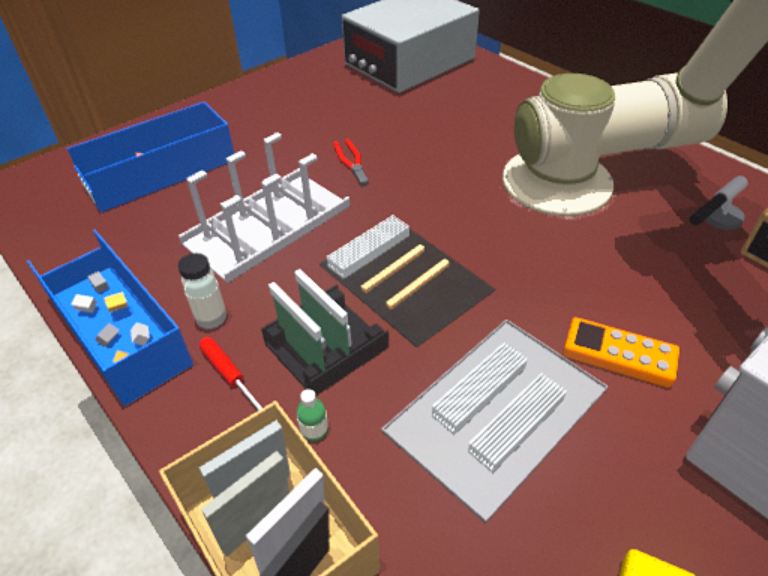

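The top picture shows two boards in the rack, with rails at (381,190) and (381,208) and parts facing the robot. One loose sink is at (438,314) and the sticks are at (378,316) and (405,314). The frame is around (530,270) and the tray around (260,275). Next I measure these from depth.

```bash
cat > m.py <<'E'
from h import *
T=np.load("top0.npz"); S=np.load("scene0.npz")
P=np.concatenate([T["P"].reshape(-1,3),S["P"].reshape(-1,3)]); src=np.r_[np.zeros(196608),np.ones(196608)]
Q=T["P"]
def box(name,u0,u1,v0,v1,z0,z1):
    a=Q[int(v0/1.5):int(v1/1.5),int(u0/1.5):int(u1/1.5)].reshape(-1,3); a=a[(a[:,2]>z0)&(a[:,2]<z1)]
    if len(a)<5: print(name,"few",len(a));return
    r=cv2.minAreaRect((a[:,:2]*1000).astype(np.float32)); e=np.linalg.eigh(np.cov(a[:,:2].T))[1][:,1]
    print(name,len(a),"rect",np.round(r[0],1),np.round(r[1],1),round(r[2],1),"mean",np.round(a.mean(0)*1000,1),"pca deg",round(np.degrees(np.arctan2(e[1],e[0])),1),"z",np.round(np.percentile(a[:,2],[5,50,95])*1000,1))
box("bench",300,340,380,400,-.02,.02)
box("railback",340,425,182,197,.115,.2)
box("railfront",340,425,197,218,.115,.2)
box("rack",340,425,180,270,.02,.06)
box("stick1",366,390,275,360,.009,.03)
box("stick2",395,414,270,358,.009,.03)
box("sinkc",418,460,268,360,.015,.05)
box("mat",325,460,265,365,.0015,.009)
box("tray",210,312,200,350,.001,.02)
box("sinkL",222,258,225,320,.018,.05)
box("sinkR",258,295,225,325,.018,.05)
box("framebase",480,580,195,350,.003,.03)
box("lugs",480,590,195,330,.120,.17)
# ortho map of frame high points
for n,z0,z1 in [("lug",.125,.2),("post",.06,.12)]:
    m=(P[:,2]>z0)&(P[:,2]<z1)&(P[:,0]>.33)&(P[:,0]<.75)&(P[:,1]<-.19)&(P[:,1]>-.45)
    a=P[m]; k=np.round(a[:,:2]/.01).astype(int); u,c=np.unique(k,axis=0,return_counts=True)
    print(n,[(x*10,y*10,int(q)) for (x,y),q in zip(u.tolist(),c) if q>4])
E
python3 m.py
```

```text
bench 337 rect [270.3 152.5] [38.2 81.4] 0.4 mean [270.3 152.4  -1.2] pca deg 90.2 z [-6.8 -1.1  3.9]
railback 163 rect [670.1  19.1] [119.7  11.2] 88.3 mean [669.3  19.3 125.8] pca deg 88.4 z [118.5 126.3 130.9]
railfront 158 rect [624.9  22. ] [118.5  12.5] 87.2 mean [624.8  22.3 125.8] pca deg 88.2 z [120.8 125.5 130.8]
rack 532 rect [626.  20.] [135.9 150.3] 88.5 mean [612.3  20.8  39.2] pca deg 90.6 z [27.5 38.7 53.5]
stick1 176 rect [423.9  35.3] [148.8  32.8] 3.4 mean [423.6  25.2  13.7] pca deg -176.3 z [ 9.6 13.8 18.3]
stick2 172 rect [425.6 -35.5] [ 30.5 158.3] 86.7 mean [428.7 -32.8  14.2] pca deg -176.9 z [ 9.8 14.  19.1]
sinkc 409 rect [ 429.9 -101.9] [164.4  44.2] 2.1 mean [ 429.8 -102.3   25.2] pca deg -177.7 z [16.7 25.6 32. ]
mat 2421 rect [432.5  -1. ] [214.8 291.4] 0.3 mean [427.    4.7   4.1] pca deg 88.8 z [1.7 3.7 7.9]
tray 3380 rect [519.5 286.2] [330.9 223.3] 1.2 mean [515.4 285.    5.6] pca deg -176.7 z [ 1.3  4.  16.2]
sinkL 507 rect [513.1 321.7] [164.7  45.7] 2.2 mean [510.8 321.4  25.1] pca deg -177.0 z [19.1 25.1 30.9]
sinkR 463 rect [509.7 246.6] [165. 
[... 836 characters left out ...]
27), (550, -240, 10), (600, -240, 15), (600, -230, 12), (610, -350, 8), (610, -340, 18), (610, -330, 6), (610, -240, 22), (610, -230, 20), (620, -350, 7), (620, -340, 23), (620, -330, 9), (620, -240, 17), (620, -230, 21), (630, -340, 22), (630, -330, 14), (630, -240, 18), (630, -230, 24), (640, -340, 12), (640, -330, 11)]
post [(450, -240, 12), (460, -350, 23), (460, -250, 29), (460, -240, 54), (470, -360, 9), (470, -350, 39), (470, -340, 18), (540, -240, 33), (540, -230, 17), (550, -350, 18), (550, -340, 73), (550, -250, 9), (550, -240, 33), (550, -230, 10), (560, -340, 6), (620, -230, 17), (630, -340, 12), (630, -330, 31), (630, -240, 24), (630, -230, 63), (640, -340, 28), (640, -330, 31)]
```

```bash
cat >> h.py <<'E'
from scipy.spatial.transform import Rotation as R
def rot(psi,tilt=0,ang=None):
    """tool down, jaw axis at world angle psi deg; tilt rad = lean so that tool top goes to -jaw axis side (board leaning to -y_tool)"""
    p=np.radians(psi); A=np.array([[0,np.cos(p),np.sin(p)],[0,np.sin(p),-np.cos(p)],[-1,0,0]])
    # lean forward: up vector tilts towards -y_tool : rotate about tool z
    return A@R.from_rotvec([0,0,tilt]).as_matrix()
def go(pos,psi,tilt=0,say=""):
    s=sensors.observe(); Rt=np.array(s["tool_rot"]); p=np.array(s["position"])
    t=Rt.T@(np.array(pos)-p); dr=R.from_matrix(Rt.T@rot(psi,tilt)).as_rotvec()
    print(say,"translation",np.round(t,4).tolist(),"dr",np.round(dr,4).tolist(),"t",s["time_s"],"rows>=",max(np.linalg.norm(t)/.05,np.degrees(np.linalg.norm(dr))/8.59).round(1))
def pose(Rt,p): return R.from_matrix(Rt)
E
python3 - <<'E'
from h import *
go([.40,0,.33],93)
s=sensors.observe();f,cx,cy,T=cal("wrist"); Rt=np.array(s["tool_rot"])
print(f,cx,cy,"cam in tool",np.round(Rt.T@(T[:3,3]-np.array(s["position"])),4),np.round(Rt.T@T[:3,:3],3).tolist())
# up direction after tilt .3 at psi 0
print(np.round(-rot(0,.3)[:,0],3))
E
```

```text
translation [-0.0988, -0.4429, 0.3855] dr [-0.3232, -0.0005, 0.0012] t 0.1 rows>= 11.9
265.42602912929675 253.87295698329626 193.33115314031915 cam in tool [-0.1417  0.0011 -0.0681] [[-0.0, -0.266, 0.964], [1.0, -0.001, -0.0], [0.001, 0.964, 0.266]]
[-0.296 -0.     0.955]
```

```bash
python3 -m crank '{"hand":[0,0,0,0,0],"translation":[[-0.02,-0.18,0.15],[-0.02,-0.18,0.15],[-0.02,-0.18,0.15],[-0.02,-0.18,0.15],[-0.02,-0.18,0.15]],"dr":[[-0.12,0,0],[-0.24,0,0],[-0.323,0,0],[-0.323,0,0],[-0.323,0,0]]}' 40
python3 -c "
from h import *
go([.37,0,.26],93)"
```

```text
time_s: 0.6
position: [0.2438, 0.3141, 0.2514]
tool_rot: [[0.0, -0.052, 0.999], [-0.0, 0.999, 0.052], [-1.0, -0.0, -0.0]]
ft_force: [0.7, -0.0, -0.5]
grip_width: 0.0855
 translation [-0.0085, -0.3202, 0.1098] dr [-0.0008, -0.0, 0.0004] t 0.6 rows>= 6.8
```

```bash
python3 -m crank '{"hand":[0,0,0,0,0],"translation":[[-0.005,-0.05,0.015],[-0.008,-0.1,0.03],[-0.008,-0.14,0.05],[-0.008,-0.19,0.065],[-0.008,-0.23,0.08]],"dr":[[0,0,0],[0,0,0],[0,0,0],[0,0,0],[0,0,0]]}' >/dev/null
python3 -m crank '{"hand":[0,0,0,0,0],"translation":[[0,-0.045,0.015],[0,-0.09,0.03],[0,-0.09,0.03],[0,-0.09,0.03],[0,-0.09,0.03]],"dr":[[0,0,0],[0,0,0],[0,0,0],[0,0,0],[0,0,0]]}'
cat > seg.py <<'E'
from h import *
def lay(P,m,name):
    a=P[m]; a=a[np.isfinite(a[:,0])]
    r=cv2.minAreaRect((a[:,:2]*1000).astype(np.float32)); e=np.linalg.eigh(np.cov(a[:,:2].T))[1][:,1]
    print(name,len(a),"rect",np.round(r[0],1),np.round(r[1],1),round(r[2],1),"mean",np.round(a.mean(0)*1000,1),"pca",round(np.degrees(np.arctan(e[1]/e[0])),1))
def yellow(im,P):
    h=cv2.cvtColor(im,cv2.COLOR_BGR2HSV); m=((h[...,0]>10)&(h[...,0]<32)&(h[...,1]>70)&(h[...,2]>120)).astype(np.uint8)
    n,L,st,_=cv2.connectedComponentsWithStats(m)
    for i in range(1,n):
        if 150<st[i,4]<4000:
            q=np.nanmean(P[L==i],0)
            if q[2]<.08 and .2<q[0]<.7 and -.15<q[1]<.4: lay(P,(L==i),"yellow")
E
python3 - <<'E'
from seg import *
im,d,P=cloud("wrist"); np.savez("w1.npz",im=im,d=d,P=P); cv2.imwrite("pics/w1.png",cv2.resize(im,(768,576)))
yellow(im,P)
Y=P[...,1];Z=P[...,2];X=P[...,0]
lay(P,(Z>.018)&(Z<.05)&(Y<-.06)&(Y>-.15)&(X>.3)&(X<.53),"sinkc")
E
```

```text
time_s: 1.6
position: [0.3696, 0.0034, 0.2592]
tool_rot: [[-0.001, -0.053, 0.999], [0.0, 0.999, 0.053], [-1.0, 0.0, -0.0]]
ft_force: [0.3, 0.6, 0.3]
grip_width: 0.0856
yellow 2512 rect [311.1 319. ] [ 83.  107.4] 16.6 mean [309.3 308.7  23.9] pca -55.3
yellow 769 rect [427.2  29.8] [153.8  13. ] 3.5 mean [421.6  28.5  13.4] pca 3.6
yellow 740 rect [434.8 -29. ] [156.1  12.5] 3.4 mean [428.6 -29.   13.3] pca 3.3
sinkc 2597 rect [430.5 -98.5] [165.2  44.7] 2.1 mean [423.7 -98.6  24.8] pca 3.1
```

View pics/w1.png

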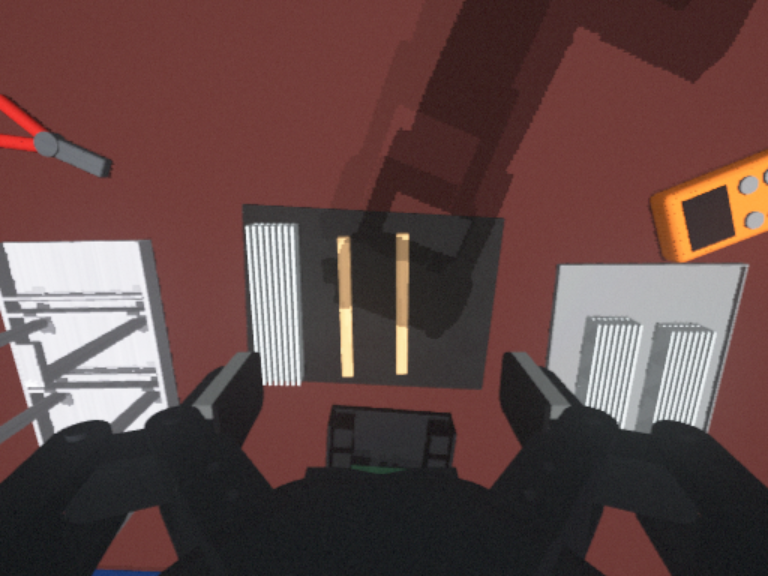

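The wrist view shows the sticks at (345,305) and (402,305), and the loose sink at (273,303). Next I fit the tray and go to the first stick, the one at y≈+0.027.

Run:
```python
from h import *
from seg import lay
T=np.load("top0.npz"); im=T["im"]; P=T["P"]
h=cv2.cvtColor(im,cv2.COLOR_BGR2HSV); m=((h[...,1]<60)&(h[...,2]>70)).astype(np.uint8)
r=np.zeros_like(m); r[125:240,135:212]=1; m*=r
n,L,st,_=cv2.connectedComponentsWithStats(m); i=1+np.argmax(st[1:,4])
c=cv2.findContours((L==i).astype(np.uint8),0,1)[0]; c=max(c,key=len)
q=cv2.boxPoints(cv2.minAreaRect(c)); print(q)
f,cx,cy,E=cal("top")
W=[]
for u,v in q+0.5*np.sign(q-q.mean(0)):
    d=E[:3,:3]@[(u-cx)/f,(v-cy)/f,1]; k=(0.006-E[2,3])/d[2]; W.append(E[:2,3]+k*d[:2])
W=np.array(W)*1000; print("tray",W.mean(0),cv2.minAreaRect(W.astype(np.float32)))
go([.426,.028,.08],93.4)
```

```text
[[140.8548  139.93378]
 [201.20639 137.77835]
 [204.4064  227.37833]
 [144.05481 229.53375]]
tray [514.56810535 286.87273143] ((514.520751953125, 288.3248596191406), (302.8490295410156, 203.65284729003906), 3.2832248210906982)
 translation [0.1793, 0.0213, 0.0577] dr [-0.0054, -0.0002, -0.0002] t 1.65 rows>= 3.8
```

```bash
python3 -m crank '{"hand":[140,140,140,140,140],"translation":[[0.04,0.006,0.015],[0.08,0.011,0.03],[0.12,0.016,0.045],[0.16,0.021,0.058],[0.179,0.021,0.058]],"dr":[[-0.005,0,0],[-0.005,0,0],[-0.005,0,0],[-0.005,0,0],[-0.005,0,0]]}' 
python3 -m crank '{"hand":[140,140,140,140,140],"translation":[[0,0,0],[0.03,0,0],[0.055,0,0],[0.07,0,0],[0.074,0,0]],"dr":[[0,0,0],[0,0,0],[0,0,0],[0,0,0],[0,0,0]]}' 
python3 -m crank '{"hand":[230,255,255,255,255],"translation":[[0,0,0],[0,0,0],[0,0,0],[0,0,0],[0,0,0]],"dr":[[0,0,0],[0,0,0],[0,0,0],[0,0,0],[0,0,0]]}' 40
```

```text
time_s: 2.15
position: [0.4265, 0.0286, 0.0778]
tool_rot: [[-0.003, -0.061, 0.998], [0.001, 0.998, 0.061], [-1.0, 0.001, -0.003]]
ft_force: [0.4, -0.5, 0.1]
grip_width: 0.0389
time_s: 2.65
position: [0.4268, 0.0272, 0.0064]
tool_rot: [[-0.0, -0.058, 0.998], [0.0, 0.998, 0.058], [-1.0, 0.0, -0.0]]
ft_force: [-0.5, -0.8, -0.3]
grip_width: 0.0385
time_s: 3.15
position: [0.4275, 0.0266, 0.0076]
tool_rot: [[0.002, -0.057, 0.998], [-0.0, 0.998, 0.057], [-1.0, -0.0, 0.002]]
ft_force: [-1.1, 1.5, 7.2]
grip_width: 0.0104
```

```bash
python3 -m crank '{"hand":[255,255,255,255,255],"translation":[[-0.02,0,0],[-0.06,0,0],[-0.1,0,0],[-0.12,0,0],[-0.12,0,0]],"dr":[[0,0,0],[0,0,0],[0.14,0,0],[0.28,0,0],[0.42,0,0]]}' >/dev/null
python3 -m crank '{"hand":[255,255,255,255,255],"translation":[[0,0,0],[0,0,0],[0,0,0],[0,0,0],[0,0,0]],"dr":[[0.14,0,0],[0.28,0,0],[0.42,0,0],[0.56,0,0],[0.7,0,0]]}' >/dev/null
python3 -m crank '{"hand":[255,255,255,255,255],"translation":[[0,0,0],[0,0,0],[0,0,0],[0,0,0],[0,0,0]],"dr":[[0.14,0,0],[0.28,0,0],[0.42,0,0],[0.463,0,0],[0.463,0,0]]}'
python3 -c "
from h import *
go([.566,.288,.12],2.7)"
```

```text
time_s: 4.65
position: [0.4269, 0.0266, 0.1271]
tool_rot: [[0.001, 0.999, 0.045], [-0.0, 0.045, -0.999], [-1.0, 0.001, 0.0]]
ft_force: [0.2, -0.1, -1.2]
grip_width: 0.011
 translation [0.0072, 0.1507, -0.2549] dr [-0.0022, 0.0003, -0.0012] t 4.65 rows>= 5.9
```

```bash
python3 -m crank '{"hand":[255,255,255,255,255],"translation":[[0,0.024,-0.04],[0,0.048,-0.08],[0,0.072,-0.12],[0,0.096,-0.16],[0,0.12,-0.2]],"dr":[[0,0,0],[0,0,0],[0,0,0],[0,0,0],[0,0,0]]}' >/dev/null
python3 -m crank '{"hand":[255,255,255,255,255],"translation":[[0.01,0.02,-0.04],[0.03,0.031,-0.055],[0.05,0.031,-0.055],[0.05,0.031,-0.055],[0.05,0.031,-0.055]],"dr":[[0,0,0],[0,0,0],[0,0,0],[0,0,0],[0,0,0]]}'
python3 - <<'E'
from seg import *
im,d,P=cloud("wrist"); np.savez("w2.npz",im=im,d=d,P=P); cv2.imwrite("pics/w2.png",cv2.resize(im,(640,480)))
yellow(im,P)
Y=P[...,1];Z=P[...,2];X=P[...,0]
lay(P,(Z>.02)&(Z<.033)&(Y<.275)&(Y>.21)&(X>.4)&(X<.62),"near"); lay(P,(Z>.02)&(Z<.033)&(Y<.36)&(Y>.29)&(X>.4)&(X<.62),"far")
go([.566,.288,.034],2.7)
E
```

```text
time_s: 5.65
position: [0.5662, 0.2879, 0.077]
tool_rot: [[0.0, 0.999, 0.046], [-0.0, 0.046, -0.999], [-1.0, 0.0, 0.0]]
ft_force: [-0.1, 0.2, 1.0]
grip_width: 0.0103
yellow 203 rect [359.8 298.5] [ 8.9 21.4] 3.3 mean [360.8 297.7   7.3] pca -74.4
near 6159 rect [509.  251.5] [165.7  45.3] 3.4 mean [478.3 253.6  25.1] pca 10.1
far 6825 rect [512.7 326.3] [165.8  44. ] 2.5 mean [508.2 325.3  26.2] pca 2.3
 translation [0.0437, -0.0007, -0.0002] dr [-0.0019, -0.0003, -0.0016] t 5.7 rows>= 0.9
```

View pics/w2.png

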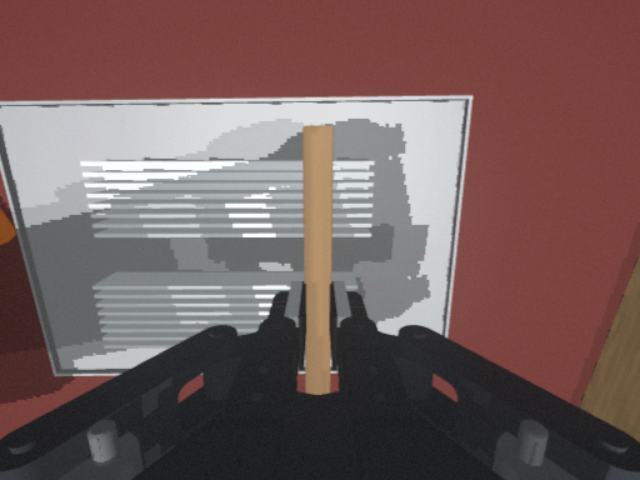

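```bash
python3 -m crank '{"hand":[255,255,255,255,255],"translation":[[0.02,0,0],[0.035,0,0],[0.04,0,0],[0.043,0,0],[0.0445,0,0]],"dr":[[0,0,0],[0,0,0],[0,0,0],[0,0,0],[0,0,0]]}'
python3 -m crank '{"hand":[225,200,160,140,140],"translation":[[0,0,0],[0,0,0],[0,0,0],[0,0,0],[-0.02,0,0]],"dr":[[0,0,0],[0,0,0],[0,0,0],[0,0,0],[0,0,0]]}'
python3 -m crank '{"hand":[140,140,140,140,140],"translation":[[-0.03,0,0],[-0.06,0,0],[-0.1,0,0],[-0.1,0,0],[-0.1,0,0]],"dr":[[0,0,0],[0,0,0],[-0.13,0,0],[-0.26,0,0],[-0.4,0,0]]}'
python3 - <<'E'
from seg import *
for n in ["top","wrist"]:
    im,d,P=cloud(n); yellow(im,P)
go([.43,-.031,.12],93)
E
```

```text
time_s: 6.2
position: [0.5668, 0.288, 0.0328]
tool_rot: [[0.002, 0.999, 0.045], [0.0, 0.045, -0.999], [-1.0, 0.002, -0.0]]
ft_force: [-0.0, 0.4, 0.0]
grip_width: 0.0104
time_s: 6.7
position: [0.5649, 0.2877, 0.0498]
tool_rot: [[-0.005, 0.999, 0.045], [-0.001, 0.045, -0.999], [-1.0, -0.005, 0.001]]
ft_force: [0.2, -0.4, 0.2]
grip_width: 0.0385
time_s: 7.2
position: [0.5666, 0.2882, 0.1534]
tool_rot: [[0.003, 0.9, 0.435], [0.001, 0.435, -0.9], [-1.0, 0.003, 0.0]]
ft_force: [-0.2, 0.4, -0.7]
grip_width: 0.0382
yellow 290 rect [433.5 -31.6] [153.9  19.8] 3.4 mean [432.2 -31.3   9.4] pca 3.4
yellow 1570 rect [568.  294.5] [ 16.8 146.8] 2.6 mean [565.  304.4  39.1] pca -87.7
yellow 188 rect [440.3 117.1] [335.8  22.9] 63.9 mean [373.7 -17.4  16. ] pca 65.5
 translation [0.032, -0.2606, 0.2291] dr [-1.1769, 0.0002, -0.0002] t 7.3 rows>= 7.9
```

```bash
python3 -m crank '{"hand":[140,140,140,140,140],"translation":[[0,-0.036,0.032],[0,-0.072,0.064],[0,-0.108,0.096],[0,-0.144,0.128],[0,-0.18,0.16]],"dr":[[-0.14,0,0],[-0.28,0,0],[-0.42,0,0],[-0.56,0,0],[-0.7,0,0]]}' >/dev/null
python3 -c "
from h import *
go([.432,-.031,.08],93.4)"
```

```text
translation [0.0718, -0.108, 0.0047] dr [-0.497, -0.0001, 0.0001] t 7.8 rows>= 3.3
```

```bash
python3 -m crank '{"hand":[140,140,140,140,140],"translation":[[0,-0.035,0],[0.02,-0.07,0.002],[0.04,-0.1,0.005],[0.06,-0.108,0.005],[0.072,-0.108,0.005]],"dr":[[-0.14,0,0],[-0.28,0,0],[-0.42,0,0],[-0.497,0,0],[-0.497,0,0]]}' >/dev/null
python3 -c "
from h import *
im,d,P=cloud('wrist'); 
from seg import yellow
yellow(im,P)
go([.432,-.031,.007],93.4)"
```

```text
yellow 2516 rect [435.3 -28.5] [158.6  12.9] 3.4 mean [421.9 -29.2  13.3] pca 3.4
 translation [0.0706, -0.0011, 0.0002] dr [-0.0069, -0.0035, -0.0015] t 8.35 rows>= 1.4
```

```bash
python3 -m crank '{"hand":[140,140,140,140,140],"translation":[[0.03,0,0],[0.055,0,0],[0.067,0,0],[0.0715,0,0],[0.0715,0,0]],"dr":[[0,0,0],[0,0,0],[0,0,0],[0,0,0],[0,0,0]]}' >/dev/null
python3 -m crank '{"hand":[230,255,255,255,255],"translation":[[0,0,0],[0,0,0],[0,0,0],[0,0,0],[0,0,0]],"dr":[[0,0,0],[0,0,0],[0,0,0],[0,0,0],[0,0,0]]}' 40
python3 -m crank '{"hand":[255,255,255,255,255],"translation":[[-0.02,0,0],[-0.06,0,0],[-0.1,0,0],[-0.12,0,0],[-0.12,0,0]],"dr":[[0,0,0],[0,0,0],[0.14,0,0],[0.28,0,0],[0.42,0,0]]}' >/dev/null
python3 -m crank '{"hand":[255,255,255,255,255],"translation":[[0,0,0],[0,0,0],[0,0,0],[0,0,0],[0,0,0]],"dr":[[0.14,0,0],[0.28,0,0],[0.42,0,0],[0.56,0,0],[0.7,0,0]]}' >/dev/null
python3 -m crank '{"hand":[255,255,255,255,255],"translation":[[0,0,0],[0,0,0],[0,0,0],[0,0,0],[0,0,0]],"dr":[[0.14,0,0],[0.28,0,0],[0.42,0,0],[0.463,0,0],[0.463,0,0]]}'
python3 -c "
from h import *
go([.462,.285,.09],2.8)"
```

```text
time_s: 9.35
position: [0.4337, -0.0297, 0.0092]
tool_rot: [[0.002, -0.057, 0.998], [-0.001, 0.998, 0.057], [-1.0, -0.001, 0.002]]
ft_force: [-0.9, 0.9, 7.0]
grip_width: 0.0106
time_s: 10.85
position: [0.4332, -0.0296, 0.1287]
tool_rot: [[0.001, 0.999, 0.045], [-0.0, 0.045, -0.999], [-1.0, 0.001, 0.0]]
ft_force: [0.1, -0.3, -0.4]
grip_width: 0.0104
 translation [0.0387, 0.0429, -0.313] dr [-0.0038, 0.0002, -0.0005] t 10.85 rows>= 6.4
```

```bash
python3 -m crank '{"hand":[255,255,255,255,255],"translation":[[0,0.006,-0.046],[0,0.012,-0.092],[0,0.018,-0.138],[0,0.024,-0.184],[0,0.03,-0.23]],"dr":[[0,0,0],[0,0,0],[0,0,0],[0,0,0],[0,0,0]]}' >/dev/null
python3 -m crank '{"hand":[255,255,255,255,255],"translation":[[0.01,0.008,-0.045],[0.03,0.013,-0.083],[0.04,0.013,-0.083],[0.06,0.013,-0.083],[0.07,0.013,-0.083]],"dr":[[0,0,0],[0,0,0],[0,0,0],[0,0,0],[0,0,0]]}'
python3 -c "
from h import *
go([.462,.285,.034],2.8)"
```

```text
time_s: 11.85
position: [0.4613, 0.2845, 0.0572]
tool_rot: [[-0.002, 0.999, 0.047], [-0.001, 0.047, -0.999], [-1.0, -0.002, 0.001]]
ft_force: [-0.8, 0.4, -0.0]
grip_width: 0.0103
 translation [0.0232, 0.0008, -0.0005] dr [-0.0021, 0.0007, 0.0018] t 11.85 rows>= 0.5
```

```bash
python3 -m crank '{"hand":[255,255,255,255,255],"translation":[[0.01,0,0],[0.015,0,0],[0.02,0,0],[0.023,0,0],[0.024,0,0]],"dr":[[0,0,0],[0,0,0],[0,0,0],[0,0,0],[0,0,0]]}'
python3 -m crank '{"hand":[225,200,160,140,140],"translation":[[0,0,0],[0,0,0],[0,0,0],[0,0,0],[-0.02,0,0]],"dr":[[0,0,0],[0,0,0],[0,0,0],[0,0,0],[0,0,0]]}' >/dev/null
python3 -m crank '{"hand":[140,100,50,50,50],"translation":[[-0.03,0,0],[-0.06,0,0],[-0.1,0,0],[-0.1,-0.03,0.04],[-0.1,-0.05,0.08]],"dr":[[0,0,0],[0,0,0],[-0.13,0,0],[-0.26,0,0],[-0.4,0,0]]}'
python3 -m crank '{"hand":[50,50,50,50,50],"translation":[[0,-0.02,0.04],[0,-0.04,0.08],[0,-0.06,0.12],[0,-0.08,0.16],[0,-0.1,0.2]],"dr":[[-0.13,0,0],[-0.26,0,0],[-0.39,0,0],[-0.52,0,0],[-0.65,0,0]]}'
python3 - <<'E'
from seg import *
im,d,P=cloud("top"); np.savez("top1.npz",im=im,d=d,P=P)
Y=P[...,1];Z=P[...,2];X=P[...,0]
h=cv2.cvtColor(im,cv2.COLOR_BGR2HSV); m=(h[...,0]>10)&(h[...,0]<30)&(h[...,1]>60)&(X>.4)&(X<.62)&(Y>.18)&(Y<.39)
lay(P,m&(X>.514),"s far"); lay(P,m&(X<.514),"s near")
im,d,P=cloud("wrist"); yellow(im,P)
go([.4305,-.1,.09],93)
E
```

```text
time_s: 12.35
position: [0.462, 0.2849, 0.0344]
tool_rot: [[0.0, 0.999, 0.046], [0.0, 0.046, -0.999], [-1.0, 0.0, -0.0]]
ft_force: [-0.1, -0.5, -0.8]
grip_width: 0.0108
time_s: 13.35
position: [0.4148, 0.2024, 0.1553]
tool_rot: [[0.003, 0.899, 0.438], [0.0, 0.438, -0.899], [-1.0, 0.002, 0.001]]
ft_force: [0.8, -0.6, -0.4]
grip_width: 0.0684
time_s: 13.85
position: [0.4123, -0.0049, 0.1546]
tool_rot: [[0.001, 0.492, 0.871], [-0.0, 0.871, -0.492], [-1.0, 0.0, 0.001]]
ft_force: [1.0, -0.2, 0.0]
grip_width: 0.0686
s far 189 rect [568.9 287.5] [ 20.8 148.6] 2.8 mean [566.5 287.9  36.9] pca -87.3
s near 192 rect [464.1 287.8] [ 18.  155.2] 2.2 mean [462.6 285.6  35.3] pca -87.9
yellow 255 rect [459.  227.1] [11.4 34.9] 22.3 mean [460.7 222.2  34.3] pca -76.0
 translation [0.0647, -0.072, 0.0614] dr [-0.5722, 0.0012, 0.0008] t 13.95 rows>= 3.8
```

```bash
python3 -m crank '{"hand":[50,50,50,50,50],"translation":[[0.01,-0.018,0.015],[0.02,-0.036,0.03],[0.04,-0.054,0.045],[0.05,-0.072,0.0614],[0.064,-0.072,0.0614]],"dr":[[-0.14,0,0],[-0.28,0,0],[-0.42,0,0],[-0.56,0,0],[-0.564,0,0]]}'
python3 - <<'E'
from h import *
go([.4305,-.1,.005],92.6)
E
```

```text
time_s: 14.45
position: [0.4313, -0.0981, 0.0901]
tool_rot: [[0.002, -0.046, 0.999], [-0.001, 0.999, 0.046], [-1.0, -0.001, 0.002]]
ft_force: [0.5, 0.1, 0.7]
grip_width: 0.0686
 translation [0.0851, -0.0018, -0.001] dr [0.0007, 0.0017, 0.0012] t 14.45 rows>= 1.7
```

```bash
python3 -m crank '{"hand":[50,50,50,50,50],"translation":[[0.03,-0.001,0],[0.055,-0.002,0],[0.075,-0.002,0],[0.083,-0.002,0],[0.085,-0.002,0]],"dr":[[0,0,0],[0,0,0],[0,0,0],[0,0,0],[0,0,0]]}'
python3 -m crank '{"hand":[110,160,200,200,200],"translation":[[0,0,0],[0,0,0],[0,0,0],[0,0,0],[0,0,0]],"dr":[[0,0,0],[0,0,0],[0,0,0],[0,0,0],[0,0,0]]}' 60
python3 -m crank '{"hand":[200,200,200,200,200],"translation":[[0,0,0],[-0.02,0,0],[-0.06,0,0],[-0.1,0,0],[-0.12,0,0]],"dr":[[0,0,0],[0,0,0],[0,0,0],[0,0,0],[0,0,0]]}'
python3 - <<'E'
from h import *
go([.510,.2485,.12],92.9)
E
```

```text
time_s: 14.95
position: [0.4302, -0.0978, 0.005]
tool_rot: [[-0.001, -0.044, 0.999], [0.001, 0.999, 0.044], [-1.0, 0.001, -0.001]]
ft_force: [-0.6, -0.7, -0.1]
grip_width: 0.069
time_s: 15.45
position: [0.4308, -0.0984, 0.0065]
tool_rot: [[0.002, -0.044, 0.999], [-0.001, 0.999, 0.044], [-1.0, -0.001, 0.002]]
ft_force: [-0.3, 1.3, 6.3]
grip_width: 0.0427
time_s: 15.95
position: [0.4309, -0.0985, 0.1288]
tool_rot: [[0.004, -0.045, 0.999], [-0.002, 0.999, 0.045], [-1.0, -0.002, 0.004]]
ft_force: [0.2, -0.1, -2.6]
grip_width: 0.0431
 translation [0.0083, 0.3431, 0.0945] dr [-0.006, 0.0043, 0.0025] t 15.95 rows>= 7.1
```

```bash
python3 -m crank '{"hand":[200,200,200,200,200],"translation":[[0,0.044,0.012],[0,0.088,0.024],[0,0.132,0.036],[0,0.176,0.048],[0,0.22,0.06]],"dr":[[0,0,0],[0,0,0],[0,0,0],[0,0,0],[0,0,0]]}' >/dev/null
python3 -m crank '{"hand":[200,200,200,200,200],"translation":[[0,0.044,0.012],[0,0.088,0.024],[0.02,0.123,0.0345],[0.04,0.123,0.0345],[0.055,0.123,0.0345]],"dr":[[0,0,0],[0,0,0],[-0.006,0,0],[-0.006,0,0],[-0.006,0,0]]}'
python3 - <<'E'
from h import *
go([.510,.2485,.044],92.9)
E
```

```text
time_s: 16.95
position: [0.5086, 0.2497, 0.0694]
tool_rot: [[-0.001, -0.053, 0.999], [-0.0, 0.999, 0.053], [-1.0, -0.0, -0.001]]
ft_force: [0.3, -0.9, -1.8]
grip_width: 0.0428
 translation [0.0254, -0.0013, 0.0014] dr [0.002, -0.001, 0.0003] t 16.95 rows>= 0.5
```

```bash
python3 -m crank '{"hand":[200,200,200,200,200],"translation":[[0.012,-0.001,0.001],[0.018,-0.001,0.001],[0.022,-0.001,0.001],[0.0245,-0.001,0.001],[0.026,-0.001,0.001]],"dr":[[0,0,0],[0,0,0],[0,0,0],[0,0,0],[0,0,0]]}'
python3 -m crank '{"hand":[120,100,80,60,60],"translation":[[0,0,0],[0,0,0],[0,0,0],[0,0,0],[-0.02,0,0]],"dr":[[0,0,0],[0,0,0],[0,0,0],[0,0,0],[0,0,0]]}'
python3 -m crank '{"hand":[60,60,60,60,60],"translation":[[-0.03,0,0],[-0.07,0,0],[-0.12,0,0],[-0.16,0,0],[-0.18,0,0]],"dr":[[0,0,0],[0,0,0],[0,0,0],[0,0,0],[0,0,0]]}'
python3 -m crank '{"hand":[60,60,60,60,60],"translation":[[0,-0.048,0],[0,-0.095,0],[0,-0.14,0],[0,-0.18,0],[0,-0.2,0]],"dr":[[0.13,0,0],[0.26,0,0],[0.39,0,0],[0.52,0,0],[0.65,0,0]]}'
python3 - <<'E'
from seg import *
im,d,P=cloud("top"); cv2.imwrite("pics/top2.png",cv2.resize(im[100:280,90:400],None,fx=2.4,fy=2.4))
Y=P[...,1];Z=P[...,2];X=P[...,0]
lay(P,(Z>.05)&(Z<.08)&(X>.4)&(X<.62)&(Y>.2)&(Y<.37),"sink c")
lay(P,(Z>.018)&(Z<.03)&(X>.4)&(X<.62)&(Y>.29)&(Y<.36),"sink far")
go([.53,-.25,.33],3)
E
```

```text
time_s: 17.45
position: [0.5106, 0.2476, 0.0447]
tool_rot: [[0.001, -0.05, 0.999], [0.0, 0.999, 0.05], [-1.0, 0.0, 0.001]]
ft_force: [-0.0, -0.3, -2.0]
grip_width: 0.0427
time_s: 17.95
position: [0.5092, 0.2473, 0.0628]
tool_rot: [[-0.004, -0.051, 0.999], [-0.001, 0.999, 0.051], [-1.0, -0.001, -0.004]]
ft_force: [-0.3, -0.1, -0.4]
grip_width: 0.0654
time_s: 18.45
position: [0.511, 0.2479, 0.2486]
tool_rot: [[0.006, -0.051, 0.999], [0.001, 0.999, 0.051], [-1.0, 0.001, 0.006]]
ft_force: [0.6, 0.1, 0.2]
grip_width: 0.0651
time_s: 18.95
position: [0.5205, 0.0451, 0.2445]
tool_rot: [[0.0, 0.571, 0.821], [-0.001, 0.821, -0.571], [-1.0, -0.0, 0.001]]
ft_force: [0.9, -0.2, -0.2]
grip_width: 0.0652
sink c 588 rect [510.  243.8] [164.7  44.5] 2.0 mean [511.6 243.9  60.3] pca 2.2
sink far 387 rect [512.9 321.7] [164.2  54.7] 0.2 mean [513.2 321.6  24.3] pca 4.2
 translation [-0.0852, -0.2346, 0.177] dr [0.9035, 0.0013, 0.0005] t 19.0 rows>= 6.1
```

View pics/top2.png

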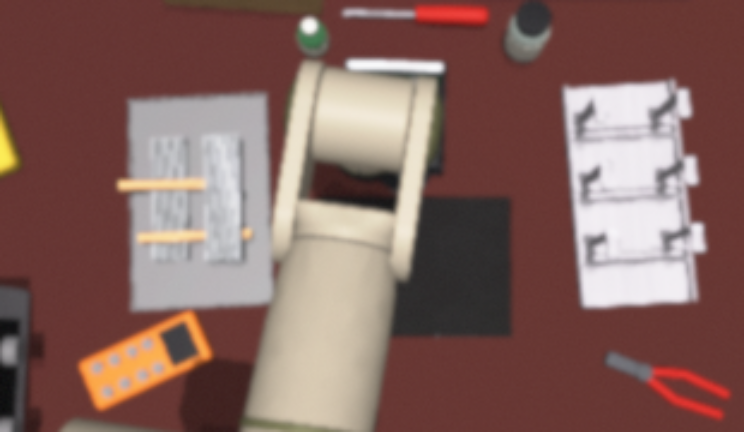

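The picture shows the far stick (crop row 185) shifted about 25 mm left, toward +y, compared with the near one. That is the knock the task warned of. I'll measure it and pull it back by its free end.

```bash
cat > st.py <<'E'
from seg import *
def sticks():
    im,d,P=cloud("top"); Y=P[...,1];Z=P[...,2];X=P[...,0]
    h=cv2.cvtColor(im,cv2.COLOR_BGR2HSV); m=(h[...,0]>10)&(h[...,0]<30)&(h[...,1]>60)&(X>.4)&(X<.62)&(Y>.18)&(Y<.42)
    for n,k in (("far",X>.514),("near",X<.514)):
        lay(P,m&k,n); a=P[m&k]; print("  y",np.round(np.percentile(a[:,1],[0,2,98,100])*1000,1))
    lay(P,(Z>.052)&(Z<.08)&(X>.4)&(X<.62)&(Y>.2)&(Y<.37),"sink c")
E
python3 - <<'E'
from st import *
sticks()
go([.56,.335,.12],3)
E
```

```text
far 167 rect [533.1 293. ] [223.1  24.8] 89.2 mean [531.9 338.4  30.8] pca 88.6
  y [181.6 277.7 399.5 404.5]
near 135 rect [463.9 290.5] [ 17.7 159.7] 2.9 mean [462.1 303.1  33.5] pca -87.9
  y [210.5 212.7 364.5 370.6]
sink c 537 rect [509.9 243.8] [164.6  44.3] 2.2 mean [512.  243.7  61.4] pca 2.8
 translation [0.1243, 0.2604, -0.1322] dr [0.9136, 0.0004, 0.0] t 19.05 rows>= 6.3
```

Run:
```python
from st import *
im,d,P=cloud("top"); Y=P[...,1];Z=P[...,2];X=P[...,0]
m=(Z>.045)&(Z<.08)&(X>.42)&(X<.6)&(Y>.21)&(Y<.275); a=P[m]
c=np.linalg.lstsq(np.c_[a[:,:2]-[.51,.247],np.ones(len(a))],a[:,2],rcond=None)[0]; print("plane",c)
go([.51,.2485,.2],92.8)
```

```text
plane [ 0.00834484 -0.02935262  0.05817311]
 translation [0.0445, 0.1602, -0.1223] dr [-0.6485, 0.0001, -0.0002] t 19.1 rows>= 4.3
```

```bash
python3 -m crank '{"hand":[50,50,50,50,50],"translation":[[0,0.036,-0.027],[0.01,0.072,-0.054],[0.02,0.108,-0.081],[0.035,0.144,-0.108],[0.0445,0.16,-0.122]],"dr":[[-0.13,0,0],[-0.26,0,0],[-0.39,0,0],[-0.52,0,0],[-0.6485,0,0]]}'
python3 - <<'E'
from seg import *
im,d,P=cloud("wrist"); cv2.imwrite("pics/w3.png",cv2.resize(im,(640,480)))
go([.51,.248,.044],92.8)
E
```

```text
time_s: 19.6
position: [0.5084, 0.2534, 0.1989]
tool_rot: [[-0.001, -0.062, 0.998], [0.001, 0.998, 0.062], [-1.0, 0.001, -0.001]]
ft_force: [0.2, 0.4, 0.3]
grip_width: 0.0686
 translation [0.1535, -0.0071, 0.0026] dr [0.0206, -0.0035, -0.001] t 19.65 rows>= 3.1
```

View pics/w3.png

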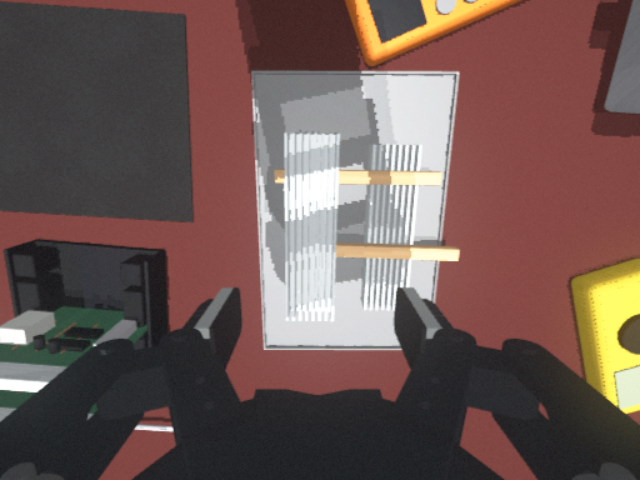

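The far stick now runs from (338,252) to (459,254). It is too near the middle and slid outward, so I'll lift the sink off to the mat, reset the stick and put the sink back.

```bash
python3 -m crank '{"hand":[50,50,50,50,50],"translation":[[0.04,-0.007,0.002],[0.08,-0.007,0.002],[0.12,-0.007,0.002],[0.145,-0.007,0.002],[0.1535,-0.007,0.002]],"dr":[[0.02,0,0],[0.02,0,0],[0.02,0,0],[0.02,0,0],[0.02,0,0]]}'
python3 -m crank '{"hand":[110,160,200,200,200],"translation":[[0,0,0],[0,0,0],[0,0,0],[0,0,0],[0,0,0]],"dr":[[0,0,0],[0,0,0],[0,0,0],[0,0,0],[0,0,0]]}' 60
python3 -m crank '{"hand":[200,200,200,200,200],"translation":[[0,0,0],[-0.02,0,0],[-0.05,0,0],[-0.08,0,0],[-0.08,0,0]],"dr":[[0,0,0],[0,0,0],[0,0,0],[0,0,0],[0,0,0]]}'
python3 - <<'E'
from h import *
go([.43,-.05,.12],92.8)
E
```

```text
time_s: 20.15
position: [0.5108, 0.2425, 0.0441]
tool_rot: [[-0.004, -0.031, 0.999], [-0.001, 1.0, 0.031], [-1.0, -0.001, -0.004]]
ft_force: [0.4, 0.8, 0.1]
grip_width: 0.0682
time_s: 20.65
position: [0.5132, 0.2425, 0.0481]
tool_rot: [[0.003, -0.029, 1.0], [0.001, 1.0, 0.029], [-1.0, 0.001, 0.003]]
ft_force: [-1.3, 2.3, 7.7]
grip_width: 0.0425
time_s: 21.15
position: [0.514, 0.2423, 0.1305]
tool_rot: [[0.008, -0.029, 1.0], [0.002, 1.0, 0.029], [-1.0, 0.001, 0.008]]
ft_force: [-0.4, -0.2, -1.9]
grip_width: 0.0428
 translation [0.0094, -0.2897, -0.0926] dr [-0.0195, 0.0077, -0.0012] t 21.15 rows>= 6.1
```

```bash
python3 -m crank '{"hand":[200,200,200,200,200],"translation":[[0,-0.046,-0.015],[0,-0.092,-0.03],[0,-0.138,-0.045],[0,-0.184,-0.06],[0,-0.23,-0.075]],"dr":[[0,0,0],[0,0,0],[0,0,0],[0,0,0],[0,0,0]]}' >/dev/null
python3 -m crank '{"hand":[200,200,200,200,200],"translation":[[0.03,-0.04,-0.013],[0.06,-0.06,-0.018],[0.09,-0.06,-0.018],[0.11,-0.06,-0.018],[0.115,-0.06,-0.018]],"dr":[[0,0,0],[0,0,0],[0,0,0],[0,0,0],[0,0,0]]}'
python3 -m crank '{"hand":[200,200,200,200,200],"translation":[[0.003,0,0],[0.006,0,0],[0.006,0,0],[0.006,0,0],[0.006,0,0]],"dr":[[0,0,0],[0,0,0],[0,0,0],[0,0,0],[0,0,0]]}'
```

```text
time_s: 22.15
position: [0.4262, -0.0507, 0.0109]
tool_rot: [[-0.004, -0.029, 1.0], [0.001, 1.0, 0.029], [-1.0, 0.001, -0.004]]
ft_force: [-21.8, -0.2, 79.2]
grip_width: 0.0425
time_s: 22.65
position: [0.4276, -0.0508, 0.0089]
tool_rot: [[0.003, -0.029, 1.0], [-0.002, 1.0, 0.029], [-1.0, -0.002, 0.003]]
ft_force: [-16.7, 1.1, 61.7]
grip_width: 0.0428
```

```bash
python3 -m crank '{"hand":[200,200,200,120,60],"translation":[[-0.004,0,0],[-0.008,0,0],[-0.008,0,0],[-0.008,0,0],[-0.008,0,0]],"dr":[[0,0,0],[0,0,0],[0,0,0],[0,0,0],[0,0,0]]}'
python3 -m crank '{"hand":[60,60,60,60,60],"translation":[[-0.03,0,0],[-0.07,0,0],[-0.12,0,0],[-0.12,0,0],[-0.12,0,0]],"dr":[[0,0,0],[0,0,0],[0.14,0,0],[0.28,0,0],[0.42,0,0]]}'>/dev/null
python3 -m crank '{"hand":[100,140,140,140,140],"translation":[[0,0,0],[0,0,0],[0,0,0],[0,0,0],[0,0,0]],"dr":[[0.14,0,0],[0.28,0,0],[0.42,0,0],[0.56,0,0],[0.7,0,0]]}' >/dev/null
python3 -m crank '{"hand":[140,140,140,140,140],"translation":[[0,0,0],[0,0,0],[0,0,0],[0,0,0],[0,0,0]],"dr":[[0.14,0,0],[0.28,0,0],[0.42,0,0],[0.42,0,0],[0.42,0,0]]}'
python3 - <<'E'
from st import *
sticks()
im,d,P=cloud("top");lay(P,(P[...,2]>.018)&(P[...,2]<.05)&(P[...,0]>.33)&(P[...,0]<.53)&(P[...,1]<.0)&(P[...,1]>-.1),"sinkmat")
go([.532,.32,.12],3)
E
```

```text
time_s: 23.15
position: [0.4279, -0.0506, 0.0131]
tool_rot: [[-0.0, -0.029, 1.0], [0.0, 1.0, 0.029], [-1.0, 0.0, -0.0]]
ft_force: [-1.1, -0.1, 0.7]
grip_width: 0.0584
time_s: 24.65
position: [0.4278, -0.0506, 0.1332]
tool_rot: [[-0.0, 0.998, 0.064], [0.0, 0.064, -0.998], [-1.0, -0.0, -0.0]]
ft_force: [0.1, 0.0, -0.4]
grip_width: 0.0386
far 209 rect [532.7 320.7] [165.4  22.8] 88.9 mean [531.5 322.1  33.5] pca 89.4
  y [238.  244.7 399.7 403.3]
near 196 rect [463.7 289.8] [ 18.  158.8] 3.0 mean [462.7 285.3  34.9] pca -87.9
  y [210.4 213.7 357.9 369.2]
sink c 0 rect [0. 0.] [0. 0.] 0.0 mean [nan nan nan] pca nan
sinkmat 14 rect [405.  -38.8] [26.8 10. ] 52.8 mean [405.6 -39.3  26.1] pca 49.8
 translation [0.0133, 0.1272, -0.3634] dr [0.0103, -0.0001, 0.0002] t 24.75 rows>= 7.7
  avg = a.mean(axis, **keepdims_kw)
  ret = um.true_divide(
seg.py:4: RuntimeWarning: Degrees of freedom <= 0 for slice
  r=cv2.minAreaRect((a[:,:2]*1000).astype(np.float32)); e=np.linalg.eigh(np.cov(a[:,:2].T))[1][:,1]
  c *= np.true_divide(1, fact)
  c *= np.true_divide(1, fact)
seg.py:5: RuntimeWarning: Mean of empty slice.
  print(name,len(a),"rect",np.round(r[0],1),np.round(r[1],1),round(r[2],1),"mean",np.round(a.mean(0)*1000,1),"pca",round(np.degrees(np.arctan(e[1]/e[0])),1))
```

```bash
python3 -m crank '{"hand":[140,140,140,140,140],"translation":[[0,0.016,-0.045],[0,0.032,-0.09],[0,0.048,-0.135],[0,0.064,-0.18],[0,0.08,-0.225]],"dr":[[0.04,0,0],[0.08,0,0],[0.08,0,0],[0.08,0,0],[0.08,0,0]]}' >/dev/null
python3 -m crank '{"hand":[140,140,140,140,140],"translation":[[0,0.022,-0.045],[0,0.045,-0.09],[0.02,0.053,-0.132],[0.04,0.053,-0.132],[0.05,0.053,-0.132]],"dr":[[0,0,0],[0,0,0],[0,0,0],[0,0,0],[0,0,0]]}'>/dev/null
python3 -m crank '{"hand":[140,140,140,140,140],"translation":[[0,0,0],[0,0,0],[0,0,0],[0,0,0],[0,0,0]],"dr":[[0,0,0],[0,0,0],[0,0,0],[0,0,0],[0,0,0]]}'
python3 - <<'E'
from h import *
go([.532,.323,.035],-1)
E
```

```text
time_s: 26.25
position: [0.5501, 0.3094, 0.0841]
tool_rot: [[0.001, 1.0, -0.02], [0.0, -0.02, -1.0], [-1.0, 0.001, -0.0]]
ft_force: [0.1, -0.8, 0.0]
grip_width: 0.0384
 translation [0.049, -0.0184, -0.0132] dr [-0.0029, -0.0003, -0.001] t 26.25 rows>= 1.1
```

```bash
python3 -m crank '{"hand":[140,140,140,140,140],"translation":[[0,-0.0184,-0.0132],[0.025,-0.0184,-0.0132],[0.04,-0.0184,-0.0132],[0.047,-0.0184,-0.0132],[0.049,-0.0184,-0.0132]],"dr":[[0,0,0],[0,0,0],[0,0,0],[0,0,0],[0,0,0]]}'
python3 -m crank '{"hand":[230,255,255,255,255],"translation":[[0,0,0],[0,0,0],[0,0,0],[0,0,0],[0,0,0]],"dr":[[0,0,0],[0,0,0],[0,0,0],[0,0,0],[0,0,0]]}' 40
python3 -m crank '{"hand":[255,255,255,255,255],"translation":[[-0.025,0,0],[-0.03,0.015,0.015],[-0.03,0.03,0.035],[-0.03,0.034,0.036],[-0.03,0.034,0.036]],"dr":[[0,0,0],[-0.066,0,0],[-0.066,0,0],[-0.066,0,0],[-0.066,0,0]]}'
python3 -m crank '{"hand":[255,255,255,255,255],"translation":[[0,0,0],[0,0,0],[0,0,0],[0,0,0],[0,0,0]],"dr":[[0,0,0],[0,0,0],[0,0,0],[0,0,0],[0,0,0]]}'
python3 - <<'E'
from h import *
go([.566,.2865,.036],2.8)
E
```

```text
time_s: 26.75
position: [0.5317, 0.3231, 0.034]
tool_rot: [[-0.001, 1.0, -0.02], [-0.0, -0.02, -1.0], [-1.0, -0.001, 0.0]]
ft_force: [-1.1, 0.8, -1.0]
grip_width: 0.0385
time_s: 27.25
position: [0.5323, 0.3233, 0.0353]
tool_rot: [[0.002, 1.0, -0.02], [0.001, -0.02, -1.0], [-1.0, 0.002, -0.001]]
ft_force: [-0.2, -0.6, 6.9]
grip_width: 0.0105
time_s: 27.75
position: [0.5652, 0.2863, 0.0641]
tool_rot: [[-0.0, 0.999, 0.045], [0.0, 0.045, -0.999], [-1.0, -0.0, -0.0]]
ft_force: [-0.1, 0.5, -1.2]
grip_width: 0.0104
time_s: 28.25
position: [0.5649, 0.2868, 0.0644]
tool_rot: [[-0.0, 0.999, 0.046], [-0.0, 0.046, -0.999], [-1.0, -0.0, 0.0]]
ft_force: [0.1, -0.2, -0.5]
grip_width: 0.0105
 translation [0.0284, 0.0011, 0.0003] dr [-0.0026, 0.0, 0.0] t 28.25 rows>= 0.6
```

Place it, open, lift off and turn toward the sink on the mat.

```bash
python3 -m crank '{"hand":[255,255,255,255,255],"translation":[[0.012,0.001,0],[0.02,0.001,0],[0.025,0.001,0],[0.028,0.001,0],[0.028,0.001,0]],"dr":[[0,0,0],[0,0,0],[0,0,0],[0,0,0],[0,0,0]]}'
python3 -m crank '{"hand":[225,200,160,140,140],"translation":[[0,0,0],[0,0,0],[0,0,0],[0,0,0],[-0.02,0,0]],"dr":[[0,0,0],[0,0,0],[0,0,0],[0,0,0],[0,0,0]]}' >/dev/null
python3 -m crank '{"hand":[140,100,50,50,50],"translation":[[-0.03,0,0],[-0.06,0,0],[-0.1,-0.03,0],[-0.1,-0.06,0.04],[-0.1,-0.09,0.08]],"dr":[[0,0,0],[0,0,0],[-0.13,0,0],[-0.26,0,0],[-0.39,0,0]]}' >/dev/null
python3 -m crank '{"hand":[50,50,50,50,50],"translation":[[0,-0.02,0.04],[0,-0.04,0.08],[0,-0.06,0.12],[0,-0.08,0.16],[0,-0.08,0.16]],"dr":[[-0.13,0,0],[-0.26,0,0],[-0.39,0,0],[-0.52,0,0],[-0.65,0,0]]}' >/dev/null
python3 -m crank '{"hand":[50,50,50,50,50],"translation":[[0,0,0],[0,0,0],[0,0,0],[0,0,0],[0,0,0]],"dr":[[-0.13,0,0],[-0.26,0,0],[-0.39,0,0],[-0.5,0,0],[-0.5,0,0]]}'
python3 - <<'E'
from st import *
sticks()
im,d,P=cloud("wrist"); m=(P[...,2]>.018)&(P[...,2]<.05)&(P[...,0]>.33)&(P[...,0]<.53)&(P[...,1]<-.01)&(P[...,1]>-.1); lay(P,m,"sinkmat")
go([.429,-.051,.09],91.7)
E
```

```text
time_s: 28.75
position: [0.5659, 0.2866, 0.036]
tool_rot: [[-0.001, 0.999, 0.046], [-0.0, 0.046, -0.999], [-1.0, -0.001, 0.0]]
ft_force: [-0.2, -0.5, 0.0]
grip_width: 0.0102
time_s: 30.75
position: [0.4748, 0.0237, 0.1565]
tool_rot: [[0.0, -0.016, 1.0], [-0.0, 1.0, 0.016], [-1.0, -0.0, 0.0]]
ft_force: [0.3, 0.1, 0.9]
grip_width: 0.0686
far 197 rect [569. 280.] [ 21.5 158.8] 3.0 mean [566.8 276.7  35.6] pca -87.2
  y [200.6 203.7 348.1 359.4]
near 196 rect [463.7 290.2] [ 18.3 160.5] 2.7 mean [462.7 285.4  35. ] pca -87.9
  y [210.1 214.3 357.6 370.5]
sink c 0 rect [0. 0.] [0. 0.] 0.0 mean [nan nan nan] pca nan
sinkmat 6153 rect [424.  -49.5] [165.6  44.8] 0.9 mean [417.2 -50.4  24.9] pca 0.9
 translation [0.0665, -0.0742, -0.0468] dr [-0.0175, 0.0002, 0.0001] t 30.85 rows>= 2.2
  avg = a.mean(axis, **keepdims_kw)
  ret = um.true_divide(
seg.py:4: RuntimeWarning: Degrees of freedom <= 0 for slice
  r=cv2.minAreaRect((a[:,:2]*1000).astype(np.float32)); e=np.linalg.eigh(np.cov(a[:,:2].T))[1][:,1]
  c *= np.true_divide(1, fact)
  c *= np.true_divide(1, fact)
seg.py:5: RuntimeWarning: Mean of empty slice.
  print(name,len(a),"rect",np.round(r[0],1),np.round(r[1],1),round(r[2],1),"mean",np.round(a.mean(0)*1000,1),"pca",round(np.degrees(np.arctan(e[1]/e[0])),1))
```

```bash
python3 -m crank '{"hand":[50,50,50,50,50],"translation":[[0.02,-0.037,-0.025],[0.04,-0.0742,-0.052],[0.066,-0.0742,-0.052],[0.066,-0.0742,-0.052],[0.066,-0.0742,-0.052]],"dr":[[-0.007,0,0],[-0.007,0,0],[-0.007,0,0],[-0.007,0,0],[-0.007,0,0]]}'
python3 -m crank '{"hand":[50,50,50,50,50],"translation":[[0.03,0,0],[0.055,0,0],[0.075,0,0],[0.082,0,0],[0.082,0,0]],"dr":[[0,0,0],[0,0,0],[0,0,0],[0,0,0],[0,0,0]]}'
python3 -m crank '{"hand":[110,160,200,200,200],"translation":[[0,0,0],[0,0,0],[0,0,0],[0,0,0],[0,0,0]],"dr":[[0,0,0],[0,0,0],[0,0,0],[0,0,0],[0,0,0]]}' 60
python3 -m crank '{"hand":[200,200,200,200,200],"translation":[[0,0,0],[-0.02,0,0],[-0.06,0,0],[-0.1,0,0],[-0.12,0,0]],"dr":[[0,0,0],[0,0,0],[0,0,0],[0,0,0],[0,0,0]]}'
python3 -m crank '{"hand":[200,200,200,200,200],"translation":[[0,0,0],[0,0,0],[0,0,0],[0,0,0],[0,0,0]],"dr":[[-0.014,0,0],[-0.025,0,0],[-0.025,0,0],[-0.025,0,0],[-0.025,0,0]]}'
python3 - <<'E'
from h import *
go([.510,.248,.12],92.8)
E
```

```text
time_s: 31.35
position: [0.4244, -0.0511, 0.0909]
tool_rot: [[0.0, -0.021, 1.0], [0.0, 1.0, 0.021], [-1.0, 0.0, 0.0]]
ft_force: [-0.5, -0.3, 0.6]
grip_width: 0.0683
time_s: 31.85
position: [0.4246, -0.0509, 0.0086]
tool_rot: [[0.0, -0.023, 1.0], [-0.0, 1.0, 0.023], [-1.0, -0.0, 0.0]]
ft_force: [-0.5, 0.1, 0.3]
grip_width: 0.0686
time_s: 32.35
position: [0.4247, -0.0514, 0.0097]
tool_rot: [[0.003, -0.022, 1.0], [-0.001, 1.0, 0.022], [-1.0, -0.001, 0.003]]
ft_force: [-0.5, 1.4, 8.2]
grip_width: 0.0428
time_s: 32.85
position: [0.4246, -0.0514, 0.132]
tool_rot: [[0.005, -0.022, 1.0], [-0.002, 1.0, 0.022], [-1.0, -0.002, 0.005]]
ft_force: [-0.8, 0.1, -4.3]
grip_width: 0.0424
time_s: 33.35
position: [0.4237, -0.0511, 0.1275]
tool_rot: [[-0.002, -0.047, 0.999], [0.001, 0.999, 0.047], [-1.0, 0.001, -0.002]]
ft_force: [-1.0, -0.1, -2.8]
grip_width: 0.0428
 translation [0.0076, 0.2947, 0.1003] dr [-0.0019, -0.0017, -0.0008] t 33.35 rows>= 6.2
```

```bash
python3 -m crank '{"hand":[200,200,200,200,200],"translation":[[0,0.046,0.015],[0,0.092,0.03],[0,0.138,0.045],[0,0.184,0.06],[0,0.23,0.08]],"dr":[[0,0,0],[0,0,0],[0,0,0],[0,0,0],[0,0,0]]}' >/dev/null
python3 -m crank '{"hand":[200,200,200,200,200],"translation":[[0,0.04,0.012],[0.02,0.0647,0.02],[0.04,0.0647,0.02],[0.06,0.0647,0.02],[0.06,0.0647,0.02]],"dr":[[0,0,0],[0,0,0],[0,0,0],[0,0,0],[0,0,0]]}'
python3 -m crank '{"hand":[200,200,200,200,200],"translation":[[0,0,0],[0,0,0],[0,0,0],[0,0,0],[0,0,0]],"dr":[[0,0,0],[0,0,0],[0,0,0],[0,0,0],[0,0,0]]}'
python3 - <<'E'
from h import *
go([.510,.248,.047],92.8)
E
```

```text
time_s: 34.35
position: [0.5083, 0.2475, 0.0653]
tool_rot: [[-0.006, -0.047, 0.999], [-0.002, 0.999, 0.047], [-1.0, -0.001, -0.006]]
ft_force: [-0.8, -0.6, -2.0]
grip_width: 0.0423
time_s: 34.85
position: [0.51, 0.2477, 0.0688]
tool_rot: [[0.001, -0.047, 0.999], [0.0, 0.999, 0.047], [-1.0, 0.0, 0.001]]
ft_force: [-0.3, -0.4, -2.7]
grip_width: 0.0428
 translation [0.0218, 0.0003, -0.0] dr [-0.0018, 0.0007, -0.0002] t 34.85 rows>= 0.4
```

```bash
python3 -m crank '{"hand":[200,200,200,200,200],"translation":[[0.01,0,0],[0.016,0,0],[0.019,0,0],[0.021,0,0],[0.022,0,0]],"dr":[[0,0,0],[0,0,0],[0,0,0],[0,0,0],[0,0,0]]}'
python3 -m crank '{"hand":[120,100,80,60,60],"translation":[[0,0,0],[0,0,0],[0,0,0],[0,0,0],[-0.02,0,0]],"dr":[[0,0,0],[0,0,0],[0,0,0],[0,0,0],[0,0,0]]}'
python3 -m crank '{"hand":[60,60,60,60,60],"translation":[[-0.03,0,0],[-0.07,0,0],[-0.12,0,0],[-0.16,0,0],[-0.2,0,0]],"dr":[[0,0,0],[0,0,0],[0,0,0],[0,0,0],[0,0,0]]}'>/dev/null
python3 -m crank '{"hand":[60,60,60,60,60],"translation":[[-0.02,-0.048,-0.01],[-0.04,-0.095,-0.02],[-0.06,-0.14,-0.03],[-0.08,-0.18,-0.04],[-0.08,-0.22,-0.06]],"dr":[[0.13,0,0],[0.26,0,0],[0.39,0,0],[0.52,0,0],[0.65,0,0]]}' >/dev/null
python3 -m crank '{"hand":[60,60,60,60,60],"translation":[[0,0,0],[0,0,0],[0,0,0],[0,0,0],[0,0,0]],"dr":[[0.14,0,0],[0.28,0,0],[0.42,0,0],[0.56,0,0],[0.7,0,0]]}'
python3 - <<'E'
from st import *
sticks()
go([.53,-.23,.33],4)
E
```

```text
time_s: 35.35
position: [0.5097, 0.2477, 0.0468]
tool_rot: [[-0.0, -0.047, 0.999], [-0.0, 0.999, 0.047], [-1.0, -0.0, -0.0]]
ft_force: [-4.9, -2.9, 10.9]
grip_width: 0.0428
time_s: 35.85
position: [0.5088, 0.2474, 0.0646]
tool_rot: [[-0.004, -0.047, 0.999], [-0.001, 0.999, 0.047], [-1.0, -0.001, -0.004]]
ft_force: [-0.9, -0.3, -0.0]
grip_width: 0.0652
time_s: 37.35
position: [0.4602, 0.0251, 0.3464]
tool_rot: [[0.0, 0.966, 0.259], [-0.0, 0.259, -0.966], [-1.0, 0.0, 0.0]]
ft_force: [0.1, -1.4, 0.2]
grip_width: 0.0654
far 138 rect [569.8 278.8] [ 20.9 156.6] 3.0 mean [566.3 285.   35.1] pca -87.2
  y [200.5 203.4 348.8 357.4]
near 131 rect [464.  288.9] [ 17.5 155.5] 2.9 mean [461.9 302.7  34.6] pca -87.9
  y [211.1 212.6 358.6 367. ]
sink c 540 rect [508.3 244. ] [164.4  44.9] 1.7 mean [510.4 243.7  61.4] pca 3.6
 translation [0.0164, 0.0031, 0.2644] dr [0.1854, 0.0, -0.0001] t 37.4 rows>= 5.3
```

```bash
python3 -m crank '{"hand":[110,140,140,140,140],"translation":[[0,0,0.05],[0,0,0.1],[0,0,0.15],[0,0,0.2],[0,0,0.25]],"dr":[[0.1,0,0],[0.185,0,0],[0.185,0,0],[0.185,0,0],[0.185,0,0]]}' >/dev/null
python3 -m crank '{"hand":[140,140,140,140,140],"translation":[[0,0,0],[0,0,0],[0,0,0],[0,0,0],[0,0,0]],"dr":[[0,0,0],[0,0,0],[0,0,0],[0,0,0],[0,0,0]]}'
python3 - <<'E'
from seg import *
im,d,P=cloud("wrist"); np.savez("wf.npz",im=im,d=d,P=P); cv2.imwrite("pics/wf.png",cv2.resize(im,(768,576)))
P2=np.load("top0.npz")["P"]
for nm,Q in (("wrist",P),("top",P2)):
    X,Y,Z=Q[...,0],Q[...,1],Q[...,2]
    m=(Z>.126)&(Z<.16)&(X>.36)&(X<.72)&(Y<-.2)&(Y>-.42)
    n,L,st,_=cv2.connectedComponentsWithStats(m.astype(np.uint8))
    for i in range(1,n):
        if st[i,4]>12: lay(Q,L==i,nm+" lug")
E
```

```text
time_s: 38.4
position: [0.5265, -0.2149, 0.3469]
tool_rot: [[0.001, 0.996, 0.085], [-0.0, 0.085, -0.996], [-1.0, 0.001, 0.001]]
ft_force: [-0.2, -0.3, -0.1]
grip_width: 0.0386
wrist lug 292 rect [ 444.2 -246.2] [34.1 13.9] 3.5 mean [ 445.1 -245.4  137.2] pca 4.5
wrist lug 277 rect [ 528.6 -240.3] [33.2 13.8] 3.8 mean [ 528.9 -239.6  137.6] pca 5.9
wrist lug 280 rect [ 613.3 -234.5] [33.5 14. ] 4.2 mean [ 613.1 -234.   137.6] pca 5.5
wrist lug 236 rect [ 535.7 -343.5] [32.8 13.6] 5.0 mean [ 536.1 -342.3  137.2] pca 6.4
top lug 58 rect [ 621. -341.] [32.6 14.2] 6.7 mean [ 621.  -340.9  137.7] pca 7.0
top lug 61 rect [ 613.7 -237.2] [33.6 14. ] 0.2 mean [ 614.1 -237.4  136.8] pca 2.2
top lug 61 rect [ 536.7 -347.9] [32. 15.] 2.9 mean [ 536.4 -346.8  136.9] pca 10.8
top lug 58 rect [ 528.4 -244. ] [32.6 14.3] 4.3 mean [ 528.8 -243.3  137.4] pca 5.9
top lug 63 rect [ 451.  -352.9] [33.1 14.4] 6.3 mean [ 451.1 -352.8  137.7] pca 6.6
top lug 64 rect [ 444.4 -249.7] [33.3 14.1] 4.3 mean [ 444.5 -249.4  137.4] pca 6.2
```

View pics/wf.png

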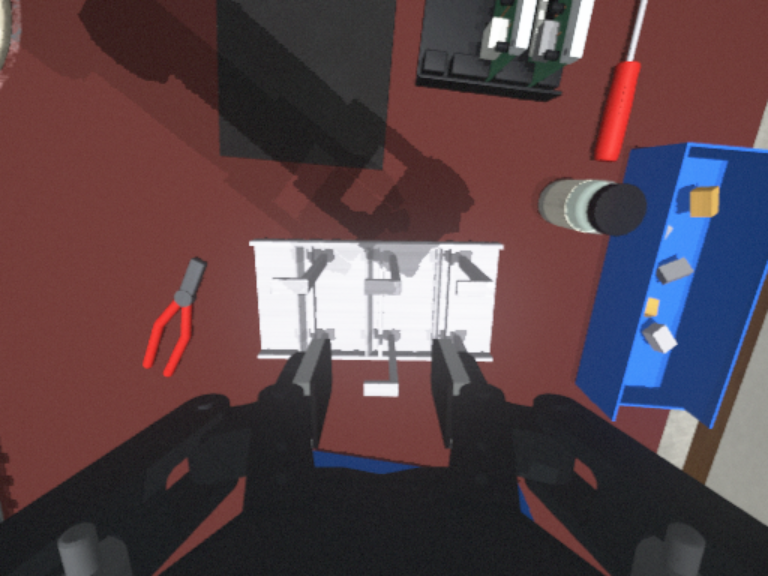

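The frame lugs are clear at (290,286), (382,287), (380,390) and (478,262). That puts bay1 at about (0.5256,-0.294), bay0 at (0.441,-0.300) and the yaw at 4.05°. Next the rails, before going over to the rack.

Run:
```python
from seg import *
P=np.load("wf.npz")["P"]; X,Y,Z=P[...,0],P[...,1],P[...,2]
m=(Z>.117)&(Z<.16)&(X>.55)&(X<.72)&(Y<.12)&(Y>-.1)
lay(P,m&(X<.648),"front"); lay(P,m&(X>.648),"back")
go([.625,.022,.2],-1.6)
```

```text
front 362 rect [624.  -16.6] [37.  10.6] 87.2 mean [623.3 -18.3 125.7] pca 88.9
back 452 rect [669.3 -16.9] [41.8 10.8] 87.9 mean [667.9 -17.5 125.6] pca 88.9
 translation [0.1468, 0.1181, -0.228] dr [0.1123, 0.0004, -0.0006] t 38.45 rows>= 5.9
```

```bash
python3 -m crank '{"hand":[165,165,165,165,165],"translation":[[0,0.018,-0.036],[0,0.036,-0.072],[0,0.057,-0.11],[0.02,0.08,-0.15],[0.05,0.1,-0.19]],"dr":[[0.05,0,0],[0.112,0,0],[0.112,0,0],[0.112,0,0],[0.112,0,0]]}' >/dev/null
python3 -m crank '{"hand":[165,165,165,165,165],"translation":[[0.02,0.013,-0.04],[0.06,0.013,-0.04],[0.09,0.013,-0.04],[0.09,0.013,-0.04],[0.09,0.013,-0.04]],"dr":[[0,0,0],[0,0,0],[0,0,0],[0,0,0],[0,0,0]]}'
python3 - <<'E'
from h import *
go([.6245,.021,.102],-1.8)
E
```

```text
time_s: 39.45
position: [0.6236, 0.0182, 0.2098]
tool_rot: [[0.001, 1.0, -0.029], [-0.0, -0.029, -1.0], [-1.0, 0.001, 0.0]]
ft_force: [0.2, -0.2, 0.4]
grip_width: 0.03
 translation [0.1078, 0.0007, -0.0029] dr [0.0026, 0.0001, -0.0009] t 39.45 rows>= 2.2
```

```bash
python3 -m crank '{"hand":[165,165,165,165,165],"translation":[[0.03,0.0007,-0.003],[0.06,0.0007,-0.003],[0.085,0.0007,-0.003],[0.1,0.0007,-0.003],[0.108,0.0007,-0.003]],"dr":[[0,0,0],[0,0,0],[0,0,0],[0,0,0],[0,0,0]]}'
python3 -m crank '{"hand":[190,220,240,240,240],"translation":[[0,0,0],[0,0,0],[0,0,0],[0,0,0],[0,0,0]],"dr":[[0,0,0],[0,0,0],[0,0,0],[0,0,0],[0,0,0]]}' 50
python3 -m crank '{"hand":[240,240,240,240,240],"translation":[[0,0,0],[0,0,0],[0,0,0],[0,0,0],[0,0,0]],"dr":[[0,0,0],[0,0,0],[0,0,0],[0,0,0],[0,0,0]]}'
```

```text
time_s: 39.95
position: [0.6249, 0.0207, 0.1016]
tool_rot: [[0.002, 1.0, -0.029], [-0.0, -0.029, -1.0], [-1.0, 0.002, 0.0]]
ft_force: [-0.0, 0.8, 0.7]
grip_width: 0.03
time_s: 40.45
position: [0.625, 0.0208, 0.1025]
tool_rot: [[0.004, 1.0, -0.029], [-0.001, -0.029, -1.0], [-1.0, 0.004, 0.001]]
ft_force: [0.3, -0.1, 6.4]
grip_width: 0.009
time_s: 40.95
position: [0.625, 0.0208, 0.1026]
tool_rot: [[0.004, 1.0, -0.029], [-0.001, -0.029, -1.0], [-1.0, 0.004, 0.001]]
ft_force: [-0.4, -1.2, 6.8]
grip_width: 0.0091
```

```bash
python3 -m crank '{"hand":[240,240,240,240,240],"translation":[[-0.01,0,0],[-0.025,0,0],[-0.045,0,0],[-0.07,0,0],[-0.1,0,0]],"dr":[[0,0,0],[0,0,0],[0,0,0],[0,0,0],[0,0,0]]}'
python3 -m crank '{"hand":[240,240,240,240,240],"translation":[[-0.04,0,0],[-0.08,0,0],[-0.12,0,0],[-0.12,0,0],[-0.12,0,0]],"dr":[[0,0,0],[0,0,0],[0,0,0],[0,0,0],[0,0,0]]}'
python3 - <<'E'
from h import *
go([.49,-.295,.32],4.05)
E
```

```text
time_s: 41.45
position: [0.6233, 0.0212, 0.2013]
tool_rot: [[-0.003, 1.0, -0.029], [0.0, -0.029, -1.0], [-1.0, -0.003, -0.0]]
ft_force: [0.5, -0.1, -3.0]
grip_width: 0.0089
time_s: 41.95
position: [0.6238, 0.0212, 0.3211]
tool_rot: [[0.0, 1.0, -0.029], [-0.0, -0.029, -1.0], [-1.0, 0.0, 0.0]]
ft_force: [-0.2, 0.2, -2.7]
grip_width: 0.0093
 translation [0.0011, -0.1245, 0.3199] dr [-0.0997, 0.0, -0.0004] t 41.95 rows>= 6.9
```

```bash
cat >> h.py <<'E'
YAW=4.05; B=[np.array([.4410,-.3003,.006]),np.array([.5256,-.2944,.006])]; L=.0946
def foot(b):
    s=sensors.observe(); Rt=np.array(s["tool_rot"]); F=np.array(s["position"])+L*Rt[:,0]
    Rz=R.from_euler("z",YAW,degrees=True).as_matrix(); f=Rz.T@(F-B[b]); u=Rz.T@-Rt[:,0]; y=Rz.T@Rt[:,1]
    print("foot mm",np.round(f*1000,1),"lean",round(np.arctan2(-u[0],u[2]),3),"roll",round(u[1],3),"yaw",round(np.degrees(np.arctan2(y[1],y[0])),2),"ft",np.round(s["ft_force"],1))
def bay(b,xb,zb,th,say=""):
    foot(b); Rz=R.from_euler("z",YAW,degrees=True).as_matrix()
    go(B[b]+Rz@np.array([xb-L*np.sin(th),0,zb+L*np.cos(th)]),YAW,th,say)
E
python3 -m crank '{"hand":[240,240,240,240,240],"translation":[[0,-0.015,0.038],[0,-0.03,0.076],[0,-0.045,0.114],[0,-0.06,0.152],[0,-0.075,0.19]],"dr":[[-0.02,0,0],[-0.04,0,0],[-0.06,0,0],[-0.08,0,0],[-0.1,0,0]]}' >/dev/null
python3 -m crank '{"hand":[240,240,240,240,240],"translation":[[0,-0.025,0.038],[0,-0.04,0.076],[0,-0.06,0.112],[0,-0.06,0.112],[0,-0.06,0.112]],"dr":[[0,0,0],[0,0,0],[0,0,0],[0,0,0],[0,0,0]]}'
python3 -m crank '{"hand":[240,240,240,240,240],"translation":[[0,0,0],[0,0,0],[0,0,0],[0,0,0],[0,0,0]],"dr":[[0,0,0.1],[0,0,0.2],[0,0,0.3],[0,0,0.3],[0,0,0.3]]}'
python3 - <<'E'
from h import *
bay(1,-.0,.145,.3)
E
```

```text
time_s: 42.95
position: [0.491, -0.2829, 0.3191]
tool_rot: [[-0.003, 0.998, 0.069], [0.003, 0.069, -0.998], [-1.0, -0.002, -0.003]]
ft_force: [0.1, 1.3, -2.7]
grip_width: 0.0091
time_s: 43.45
position: [0.4916, -0.2817, 0.3204]
tool_rot: [[0.292, 0.954, 0.072], [0.022, 0.068, -0.997], [-0.956, 0.293, -0.001]]
ft_force: [-0.0, 0.0, -2.3]
grip_width: 0.0091
foot mm [ -5.3  15.1 224. ] lean 0.297 roll -0.001 yaw 0.04 ft [-0.   0.  -2.3]
 translation [0.077, -0.0184, 0.0151] dr [0.0007, -0.0011, 0.0026] t 43.45 rows>= 1.6
```

Run:
```python
from h import *
bay(1,-.020,.15,.12)
```

```text
foot mm [ -5.3  15.1 224. ] lean 0.297 roll -0.001 yaw 0.04 ft [-0.   0.  -2.3]
 translation [0.0679, -0.0191, 0.0151] dr [0.0008, -0.0011, -0.1774] t 43.45 rows>= 1.4
```

```bash
python3 -m crank '{"hand":[240,240,240,240,240],"translation":[[0,-0.01,0.015],[0.02,-0.019,0.015],[0.045,-0.019,0.015],[0.068,-0.019,0.015],[0.068,-0.019,0.015]],"dr":[[0,0,-0.08],[0,0,-0.15],[0,0,-0.177],[0,0,-0.177],[0,0,-0.177]]}'
python3 -m crank '{"hand":[240,240,240,240,240],"translation":[[0,0,0],[0,0,0],[0,0,0],[0,0,0],[0,0,0]],"dr":[[0,0,0],[0,0,0],[0,0,0],[0,0,0],[0,0,0]]}'
python3 - <<'E'
from h import *
bay(1,-.020,.024,.12)
im,d,P=cloud("scene"); cv2.imwrite("pics/s1.png",cv2.resize(im[60:220,90:260],None,fx=3.5,fy=3.5))
E
```

```text
time_s: 43.95
position: [0.4952, -0.296, 0.2467]
tool_rot: [[0.116, 0.991, 0.073], [0.013, 0.072, -0.997], [-0.993, 0.117, -0.005]]
ft_force: [-0.8, -0.1, -3.5]
grip_width: 0.0091
time_s: 44.45
position: [0.4946, -0.2976, 0.2506]
tool_rot: [[0.123, 0.99, 0.071], [0.008, 0.07, -0.998], [-0.992, 0.123, 0.001]]
ft_force: [-0.2, 0.1, -2.5]
grip_width: 0.0092
foot mm [-19.5  -1.  150.7] lean 0.123 roll 0.001 yaw 0.01 ft [-0.2  0.1 -2.5]
 translation [0.1257, -0.0158, -0.0011] dr [0.0001, 0.0006, -0.0034] t 44.45 rows>= 2.5
```

View pics/s1.png

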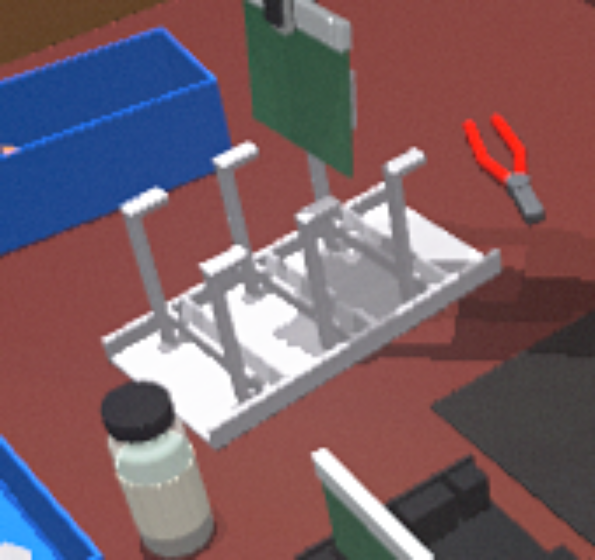

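The board hangs squarely in front of the middle bay's lugs (edge at (355,170)), with its parts toward the robot. Lowering it.

```bash
python3 -m crank '{"hand":[240,240,240,240,240],"translation":[[0.02,-0.003,-0.001],[0.04,-0.006,-0.001],[0.06,-0.008,-0.001],[0.08,-0.01,-0.001],[0.1,-0.012,-0.001]],"dr":[[0,0,0],[0,0,0],[0,0,0],[0,0,0],[0,0,0]]}'
python3 -m crank '{"hand":[240,240,240,240,240],"translation":[[0.012,-0.002,0],[0.022,-0.003,0],[0.0257,-0.0038,0],[0.0257,-0.0038,0],[0.0257,-0.0038,0]],"dr":[[0,0,0],[0,0,0],[0,0,0],[0,0,0],[0,0,0]]}'
python3 - <<'E'
from h import *
bay(1,-.003,.021,.3)
E
```

```text
time_s: 45.0
position: [0.495, -0.2966, 0.1488]
tool_rot: [[0.123, 0.99, 0.071], [0.008, 0.07, -0.997], [-0.992, 0.123, 0.0]]
ft_force: [-0.5, -0.8, -1.5]
grip_width: 0.0092
time_s: 45.5
position: [0.4946, -0.2967, 0.1241]
tool_rot: [[0.123, 0.99, 0.071], [0.008, 0.07, -0.997], [-0.992, 0.124, 0.001]]
ft_force: [0.2, -0.5, -2.4]
grip_width: 0.0092
foot mm [-19.4  -0.2  24.2] lean 0.124 roll 0.001 yaw 0.02 ft [ 0.2 -0.5 -2.4]
 translation [0.0067, -0.0007, -0.0002] dr [0.0004, 0.0009, 0.1762] t 45.5 rows>= 1.2
```

```bash
python3 -m crank '{"hand":[240,240,240,240,240],"translation":[[0.001,0,0],[0.003,0,0],[0.005,0,0],[0.0067,-0.0007,0],[0.0067,-0.0007,0]],"dr":[[0,0,0.05],[0,0,0.1],[0,0,0.15],[0,0,0.176],[0,0,0.176]]}'
python3 -m crank '{"hand":[240,240,240,240,240],"translation":[[0,0,0],[0,0,0],[0,0,0],[0,0,0],[0,0,0]],"dr":[[0,0,0],[0,0,0],[0,0,0],[0,0,0],[0,0,0]]}'
python3 - <<'E'
from h import *
bay(1,-.0005,.003,.3)
im,d,P=cloud("wrist"); cv2.imwrite("pics/w4.png",cv2.resize(im,(640,480)))
E
```

```text
time_s: 46.0
position: [0.4941, -0.2967, 0.1171]
tool_rot: [[0.294, 0.953, 0.07], [0.02, 0.067, -0.998], [-0.956, 0.295, 0.0]]
ft_force: [0.1, -0.3, -2.5]
grip_width: 0.0093
time_s: 46.5
position: [0.4946, -0.2964, 0.1167]
tool_rot: [[0.294, 0.953, 0.071], [0.021, 0.068, -0.997], [-0.956, 0.294, 0.0]]
ft_force: [-0.3, -0.4, -2.9]
grip_width: 0.0091
foot mm [-3.2  0.2 20.3] lean 0.299 roll -0.0 yaw 0.03 ft [-0.3 -0.4 -2.9]
 translation [0.0173, -0.0026, 0.0002] dr [0.0004, -0.0001, 0.0011] t 46.5 rows>= 0.4
```

View pics/w4.png

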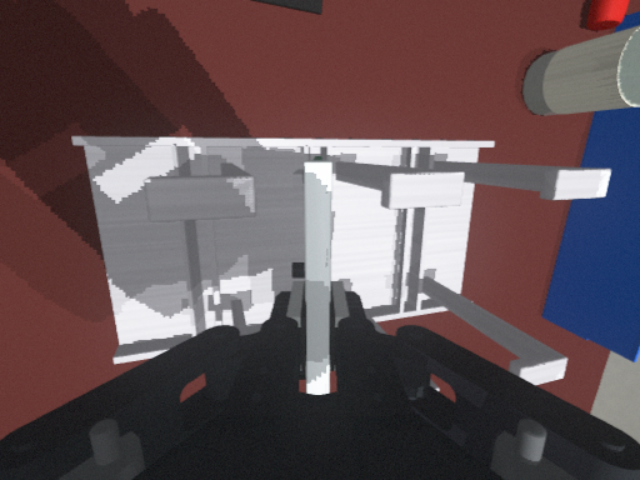

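The rail (317,200) stands clear in front of the bay1 lug at (383,188). Lowering gently while watching the force.

```bash
python3 -m crank '{"hand":[240,240,240,240,240],"translation":[[0.003,-0.0005,0],[0.006,-0.001,0],[0.009,-0.0015,0],[0.01,-0.0016,0],[0.01,-0.0016,0]],"dr":[[0,0,0],[0,0,0],[0,0,0],[0,0,0],[0,0,0]]}' | grep -E "ft|pos"
python3 -c "
from h import *
foot(1)"
python3 -m crank '{"hand":[240,240,240,240,240],"translation":[[0.001,0,0],[0.002,0,0],[0.003,-0.0005,0],[0.004,-0.0005,0],[0.004,-0.0005,0]],"dr":[[0,0,0],[0,0,0],[0,0,0],[0,0,0],[0,0,0]]}' | grep -E "ft|pos"
python3 -c "
from h import *
bay(1,0,.001,.3)"
```

```text
position: [0.4959, -0.2963, 0.1064]
ft_force: [1.0, 0.1, -2.1]
foot mm [-1.9  0.2 10. ] lean 0.299 roll -0.0 yaw 0.01 ft [ 1.   0.1 -2.1]
position: [0.4966, -0.2963, 0.1025]
ft_force: [-1.3, 0.5, -2.4]
foot mm [-1.2  0.2  6.1] lean 0.299 roll -0.0 yaw 0.01 ft [-1.3  0.5 -2.4]
 translation [0.0053, -0.0004, 0.0001] dr [0.0002, -0.0002, 0.0011] t 47.55 rows>= 0.1
```

```bash
python3 -m crank '{"hand":[240,240,240,240,240],"translation":[[0.001,0,0],[0.002,0,0],[0.003,-0.0005,0],[0.004,-0.0005,0],[0.004,-0.0005,0]],"dr":[[0,0,0],[0,0,0],[0,0,0],[0,0,0],[0,0,0]]}' | grep -E "ft|pos"
python3 -m crank '{"hand":[240,240,240],"translation":[[0.0005,0,0],[0.001,0,0],[0.001,0,0]],"dr":[[0,0,0],[0,0,0],[0,0,0]]}' | grep -E "ft|pos"
python3 -c "
from h import *
foot(1)"
```

```text
position: [0.4973, -0.2963, 0.0985]
ft_force: [0.9, 0.1, -1.7]
position: [0.4976, -0.2963, 0.0977]
ft_force: [0.4, 0.2, -2.4]
foot mm [-0.2  0.1  1.3] lean 0.299 roll -0.0 yaw 0.01 ft [ 0.4  0.2 -2.4]
```

```bash
for i in 1 2; do python3 -m crank '{"hand":[240,240,240],"translation":[[0.0005,0,0],[0.001,0,0],[0.001,0,0]],"dr":[[0,0,0],[0,0,0],[0,0,0]]}' | grep -E "ft|pos"; done
python3 -c "
from h import *
foot(1)
for th in (.2,.1,0,-.06): bay(1,.0005,.0012,th,th)"
```

```text
position: [0.4979, -0.2963, 0.0968]
ft_force: [-0.6, -0.1, -1.3]
position: [0.4982, -0.2964, 0.0968]
ft_force: [-4.3, 1.5, 7.0]
foot mm [ 0.5 -0.1  0.4] lean 0.3 roll 0.001 yaw 0.03 ft [-4.3  1.5  7. ]
foot mm [ 0.5 -0.1  0.4] lean 0.3 roll 0.001 yaw 0.03 ft [-4.3  1.5  7. ]
0.2 translation [-0.0003, 0.0097, -0.0] dr [0.0005, 0.0008, -0.0997] t 48.95 rows>= 0.7
foot mm [ 0.5 -0.1  0.4] lean 0.3 roll 0.001 yaw 0.03 ft [-4.3  1.5  7. ]
0.1 translation [0.0011, 0.019, -0.0] dr [0.0005, 0.0008, -0.1997] t 48.95 rows>= 1.3
foot mm [ 0.5 -0.1  0.4] lean 0.3 roll 0.001 yaw 0.03 ft [-4.3  1.5  7. ]
0 translation [0.0034, 0.0282, -0.0] dr [0.0005, 0.0008, -0.2997] t 48.95 rows>= 2.0
foot mm [ 0.5 -0.1  0.4] lean 0.3 roll 0.001 yaw 0.03 ft [-4.3  1.5  7. ]
-0.06 translation [0.0053, 0.0335, -0.0] dr [0.0004, 0.0008, -0.3597] t 48.95 rows>= 2.4
```

```bash
python3 -m crank '{"hand":[240,240,240,240,240],"translation":[[-0.0012,0.0048,0],[-0.001,0.0097,0],[-0.0005,0.0145,0],[0.0003,0.019,0],[0.0003,0.019,0]],"dr":[[0,0,-0.05],[0,0,-0.1],[0,0,-0.15],[0,0,-0.2],[0,0,-0.2]]}' | grep -E "ft|pos"
python3 -c "
from h import *
for th in (0,-.05,-.08): bay(1,.0005,.0015,th,th)"
```

```text
position: [0.5176, -0.2948, 0.1011]
ft_force: [-0.3, -0.4, -3.0]
foot mm [1.3 0.2 0.9] lean 0.099 roll 0.0 yaw 0.09 ft [-0.3 -0.4 -3. ]
0 translation [-0.0002, 0.0086, 0.0002] dr [0.0016, 0.0005, -0.0994] t 49.45 rows>= 0.7
foot mm [1.3 0.2 0.9] lean 0.099 roll 0.0 yaw 0.09 ft [-0.3 -0.4 -3. ]
-0.05 translation [0.0004, 0.0133, 0.0002] dr [0.0016, 0.0006, -0.1494] t 49.45 rows>= 1.0
foot mm [1.3 0.2 0.9] lean 0.099 roll 0.0 yaw 0.09 ft [-0.3 -0.4 -3. ]
-0.08 translation [0.0009, 0.0161, 0.0002] dr [0.0016, 0.0006, -0.1794] t 49.45 rows>= 1.2
```

```bash
python3 -m crank '{"hand":[240,240,240,240,240],"translation":[[-0.0001,0.0043,0],[-0.0002,0.0086,0],[0,0.011,0],[0.0004,0.0133,0],[0.0004,0.0133,0]],"dr":[[0,0,-0.05],[0,0,-0.1],[0,0,-0.125],[0,0,-0.15],[0,0,-0.15]]}' | grep -E "ft|pos"
python3 -m crank '{"hand":[240,240,240],"translation":[[0.0003,0.002,0],[0.0004,0.003,0],[0.0004,0.003,0]],"dr":[[0,0,-0.02],[0,0,-0.03],[0,0,-0.03]]}' | grep -E "ft|pos"
python3 -c "
from h import *
bay(1,.0005,.001,-.09)"
```

```text
position: [0.5299, -0.2939, 0.1017]
ft_force: [0.5, -0.1, -2.1]
position: [0.5327, -0.2938, 0.1014]
ft_force: [-0.6, -0.4, -2.9]
foot mm [-0.5  0.1  1.1] lean -0.081 roll -0.0 yaw 0.03 ft [-0.6 -0.4 -2.9]
 translation [-0.0, 0.0018, 0.0001] dr [0.0004, -0.0001, -0.0088] t 50.25 rows>= 0.1
```

```bash
for i in 1 2 3; do python3 -m crank '{"hand":[240,240,240],"translation":[[0.0003,0.001,0],[0.0004,0.0015,0],[0.0004,0.0015,0]],"dr":[[0,0,-0.005],[0,0,-0.008],[0,0,-0.008]]}' | grep -E "ft"; python3 -c "
from h import *
foot(1)"; done
```

```text
ft_force: [-0.0, 0.3, -3.3]
foot mm [0.1 0.2 0.7] lean -0.089 roll -0.0 yaw 0.02 ft [-0.   0.3 -3.3]
ft_force: [-2.9, -0.5, -0.7]
foot mm [0.4 0.1 0.3] lean -0.098 roll -0.0 yaw 0.01 ft [-2.9 -0.5 -0.7]
ft_force: [-11.5, -0.1, 5.7]
foot mm [-0.7  0.1  0.4] lean -0.109 roll -0.0 yaw -0.01 ft [-11.5  -0.1   5.7]
```

Contact with both the posts and the floor. Releasing and withdrawing along the tool axis.

```bash
python3 -m crank '{"hand":[225,215,200,180,165],"translation":[[0,0,0],[0,0,0],[0,0,0],[0,0,0],[0,0,0]],"dr":[[0,0,0],[0,0,0],[0,0,0],[0,0,0],[0,0,0]]}'
python3 -m crank '{"hand":[165,165,165,165,165],"translation":[[-0.015,0,0],[-0.035,0,0],[-0.06,0,0],[-0.09,0,0],[-0.13,0,0]],"dr":[[0,0,0],[0,0,0],[0,0,0],[0,0,0],[0,0,0]]}' | grep ft
python3 -m crank '{"hand":[165,165,165,165,165],"translation":[[-0.03,0,0],[-0.03,0,0],[-0.03,0,0],[-0.03,0,0],[-0.03,0,0]],"dr":[[0,0,0.1],[0,0,0.1],[0,0,0.1],[0,0,0.1],[0,0,0.1]]}'
python3 - <<'E'
from h import *
im,d,P=cloud("scene"); cv2.imwrite("pics/s2.png",cv2.resize(im[60:220,90:260],None,fx=3.5,fy=3.5))
go([.6695,.02,.25],-1.8)
E
```

```text
time_s: 51.65
position: [0.5372, -0.2935, 0.1]
tool_rot: [[-0.104, 0.992, 0.071], [-0.008, 0.071, -0.997], [-0.995, -0.104, 0.0]]
ft_force: [0.8, -0.8, 0.9]
grip_width: 0.03
ft_force: [0.8, -0.6, 0.4]
time_s: 52.65
position: [0.5536, -0.292, 0.2576]
tool_rot: [[-0.007, 0.997, 0.071], [0.001, 0.071, -0.997], [-1.0, -0.007, -0.002]]
ft_force: [0.6, -0.6, -0.6]
grip_width: 0.0304
 translation [0.0073, 0.1378, -0.3031] dr [0.1026, -0.0011, 0.007] t 52.7 rows>= 6.7
```

View pics/s2.png

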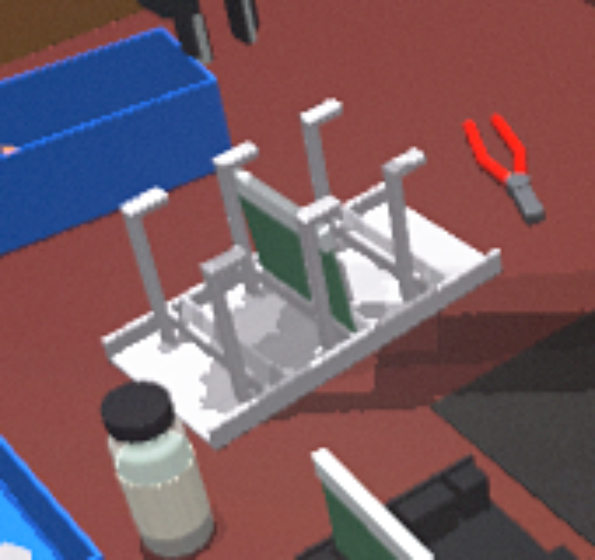

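The board stands in the middle bay under both lugs, against the posts. Now the second board, which goes to the front bay.

```bash
python3 -m crank '{"hand":[165,165,165,165,165],"translation":[[0,0.02,-0.044],[0,0.04,-0.088],[0,0.06,-0.132],[0,0.08,-0.176],[0,0.1,-0.22]],"dr":[[0.05,0,0],[0.1026,0,0.007],[0.1026,0,0.007],[0.1026,0,0.007],[0.1026,0,0.007]]}' >/dev/null
python3 -m crank '{"hand":[165,165,165,165,165],"translation":[[0,0.018,-0.042],[0.02,0.029,-0.086],[0.045,0.029,-0.086],[0.045,0.029,-0.086],[0.045,0.029,-0.086]],"dr":[[0,0,0],[0,0,0],[0,0,0],[0,0,0],[0,0,0]]}'
python3 - <<'E'
from seg import *
go([.6697,.0195,.102],-1.8)
P=cloud("top")[2]; X,Y,Z=P[...,0],P[...,1],P[...,2]
m=(Z>.117)&(Z<.15)&(X>.6)&(X<.72)&(Y<.12)&(Y>-.1); lay(P,m,"rail?")
E
```

```text
time_s: 53.7
position: [0.6697, 0.0188, 0.2136]
tool_rot: [[0.001, 0.999, -0.032], [-0.0, -0.032, -0.999], [-1.0, 0.001, 0.0]]
ft_force: [-0.4, -0.8, -0.3]
grip_width: 0.0306
 translation [0.1116, -0.0001, -0.0007] dr [-0.0007, 0.0003, -0.001] t 53.7 rows>= 2.2
rail? 0 rect [0. 0.] [0. 0.] 0.0 mean [nan nan nan] pca nan
  avg = a.mean(axis, **keepdims_kw)
  ret = um.true_divide(
seg.py:4: RuntimeWarning: Degrees of freedom <= 0 for slice
  r=cv2.minAreaRect((a[:,:2]*1000).astype(np.float32)); e=np.linalg.eigh(np.cov(a[:,:2].T))[1][:,1]
  c *= np.true_divide(1, fact)
  c *= np.true_divide(1, fact)
seg.py:5: RuntimeWarning: Mean of empty slice.
  print(name,len(a),"rect",np.round(r[0],1),np.round(r[1],1),round(r[2],1),"mean",np.round(a.mean(0)*1000,1),"pca",round(np.degrees(np.arctan(e[1]/e[0])),1))
```

Only the arm is hiding the rail from the top camera. The earlier measurements agree, so I go down.

```bash
python3 -m crank '{"hand":[165,165,165,165,165],"translation":[[0.03,0,-0.001],[0.06,0,-0.001],[0.085,0,-0.001],[0.102,0,-0.001],[0.1115,0,-0.001]],"dr":[[0,0,0],[0,0,0],[0,0,0],[0,0,0],[0,0,0]]}'
python3 -m crank '{"hand":[190,220,240,240,240],"translation":[[0,0,0],[0,0,0],[0,0,0],[0,0,0],[0,0,0]],"dr":[[0,0,0],[0,0,0],[0,0,0],[0,0,0],[0,0,0]]}' 50 >/dev/null
python3 -m crank '{"hand":[240,240,240,240,240],"translation":[[0,0,0],[0,0,0],[0,0,0],[0,0,0],[0,0,0]],"dr":[[0,0,0],[0,0,0],[0,0,0],[0,0,0],[0,0,0]]}'
python3 -m crank '{"hand":[240,240,240,240,240],"translation":[[-0.01,0,0],[-0.025,0,0],[-0.045,0,0],[-0.07,0,0],[-0.1,0,0]],"dr":[[0,0,0],[0,0,0],[0,0,0],[0,0,0],[0,0,0]]}'
python3 -m crank '{"hand":[240,240,240,240,240],"translation":[[-0.04,0,0],[-0.08,0,0],[-0.12,0,0],[-0.12,0,0],[-0.12,0,0]],"dr":[[0,0,0],[0,0,0],[0,0,0],[0,0,0],[0,0,0]]}'
python3 - <<'E'
from h import *
bay(0,-.02,.20,.12)
go([.42,-.3,.32],4.05)
E
```

```text
time_s: 54.25
position: [0.67, 0.0191, 0.102]
tool_rot: [[0.002, 0.999, -0.033], [-0.0, -0.033, -0.999], [-1.0, 0.002, 0.0]]
ft_force: [0.3, 0.4, 0.4]
grip_width: 0.0303
time_s: 55.25
position: [0.6707, 0.0199, 0.1038]
tool_rot: [[0.005, 0.999, -0.032], [-0.001, -0.032, -0.999], [-1.0, 0.005, 0.001]]
ft_force: [-0.1, -2.1, 6.6]
grip_width: 0.0088
time_s: 55.75
position: [0.6691, 0.0206, 0.2026]
tool_rot: [[-0.0, 1.0, -0.031], [0.0, -0.031, -1.0], [-1.0, -0.0, -0.0]]
ft_force: [0.1, -0.1, -1.1]
grip_width: 0.0092
time_s: 56.25
position: [0.6692, 0.0205, 0.3225]
tool_rot: [[0.003, 1.0, -0.031], [-0.0, -0.031, -1.0], [-1.0, 0.003, 0.0]]
ft_force: [0.4, -0.7, -2.4]
grip_width: 0.0086
foot mm [250.6 303.9 221.9] lean 0.003 roll 0.0 yaw -5.85 ft [ 0.4 -0.7 -2.4]
 translation [0.022, -0.2493, 0.331] dr [-0.1019, 0.0064, 0.1174] t 56.25 rows>= 8.3
 translation [0.0019, -0.2391, 0.3282] dr [-0.1021, 0.0002, -0.0025] t 56.25 rows>= 8.1
```

```bash
sed -i 's/L=.0946/L=.0956/' h.py
python3 -m crank '{"hand":[240,240,240,240,240],"translation":[[0,-0.027,0.036],[0,-0.054,0.072],[0,-0.081,0.108],[0,-0.108,0.144],[0,-0.135,0.18]],"dr":[[-0.02,0,0],[-0.04,0,0],[-0.06,0,0],[-0.08,0,0],[-0.1,0,0]]}' >/dev/null
python3 -m crank '{"hand":[240,240,240,240,240],"translation":[[0,-0.03,0.034],[0,-0.06,0.068],[0,-0.09,0.1],[0,-0.116,0.13],[0,-0.12,0.136]],"dr":[[0,0,0],[0,0,0.06],[0,0,0.12],[0,0,0.12],[0,0,0.12]]}' >/dev/null
python3 -m crank '{"hand":[240,240,240,240,240],"translation":[[0,0,0],[0,0,0],[0,0,0],[0,0,0],[0,0,0]],"dr":[[0,0,0],[0,0,0],[0,0,0],[0,0,0],[0,0,0]]}'
python3 - <<'E'
from h import *
bay(0,-.02,.15,.12)
E
```

```text
time_s: 57.75
position: [0.4189, -0.2985, 0.3216]
tool_rot: [[0.121, 0.99, 0.07], [0.008, 0.069, -0.998], [-0.993, 0.122, 0.0]]
ft_force: [-0.2, -0.3, -2.3]
grip_width: 0.0087
foot mm [-10.3   3.3 220.7] lean 0.122 roll 0.0 yaw -0.05 ft [-0.2 -0.3 -2.3]
 translation [0.069, -0.018, 0.0033] dr [-0.0009, 0.0003, -0.0019] t 57.75 rows>= 1.4
```

```bash
python3 -m crank '{"hand":[240,240,240,240,240],"translation":[[0.015,-0.012,0.003],[0.04,-0.016,0.003],[0.069,-0.018,0.003],[0.09,-0.02,0.003],[0.11,-0.0225,0.003]],"dr":[[0,0,0],[0,0,0],[0,0,0],[0,0,0],[0,0,0]]}' | grep ft
python3 -m crank '{"hand":[240,240,240,240,240],"translation":[[0.025,-0.003,0],[0.05,-0.006,0],[0.07,-0.009,0],[0.083,-0.01,0],[0.083,-0.01,0]],"dr":[[0,0,0],[0,0,0],[0,0,0],[0,0,0],[0,0,0]]}' | grep ft
python3 - <<'E'
from h import *
bay(0,-.003,.021,.3)
E
```

```text
ft_force: [-0.1, -0.6, -1.5]
ft_force: [-0.3, 0.6, -1.1]
foot mm [-20.    0.7  23.8] lean 0.12 roll -0.002 yaw -0.12 ft [-0.3  0.6 -1.1]
 translation [0.0063, -0.0006, 0.0005] dr [-0.0023, -0.002, 0.1799] t 58.75 rows>= 1.2
```

```bash
python3 -m crank '{"hand":[240,240,240,240,240],"translation":[[0.001,0,0],[0.003,0,0],[0.005,0,0],[0.0063,-0.0006,0],[0.0063,-0.0006,0]],"dr":[[0,0,0.05],[0,0,0.1],[0,0,0.15],[0,0,0.18],[0,0,0.18]]}' |grep ft
python3 -m crank '{"hand":[240,240,240,240,240],"translation":[[0.003,-0.0005,0],[0.006,-0.001,0],[0.009,-0.0015,0],[0.01,-0.0016,0],[0.01,-0.0016,0]],"dr":[[0,0,0],[0,0,0],[0,0,0],[0,0,0],[0,0,0]]}' | grep -E "ft"
python3 -c "
from h import *
bay(0,-.0005,.002,.3)"
```

```text
ft_force: [-1.3, -0.2, -1.4]
ft_force: [0.2, 0.8, -1.7]
foot mm [-1.1 -0.3 12.3] lean 0.302 roll 0.001 yaw -0.12 ft [ 0.2  0.8 -1.7]
 translation [0.01, -0.0023, -0.0003] dr [-0.002, 0.0006, -0.0017] t 59.75 rows>= 0.2
```

```bash
python3 -m crank '{"hand":[240,240,240,240,240],"translation":[[0.002,-0.0005,0],[0.004,-0.001,0],[0.006,-0.0015,0],[0.008,-0.002,0],[0.008,-0.002,0]],"dr":[[0,0,0],[0,0,0],[0,0,0],[0,0,0],[0,0,0]]}' | grep -E "ft"
for i in 1 2 3; do python3 -m crank '{"hand":[240,240,240],"translation":[[0.0005,0,0],[0.001,0,0],[0.001,0,0]],"dr":[[0,0,0],[0,0,0],[0,0,0]]}' | grep -E "ft"; done
python3 -c "
from h import *
foot(0)"
```

```text
ft_force: [-1.0, 0.1, -1.8]
ft_force: [-0.2, 0.7, -1.3]
ft_force: [0.6, -0.6, -2.2]
ft_force: [-1.1, 0.1, -2.2]
foot mm [ 0.2 -0.4  1.3] lean 0.302 roll 0.001 yaw -0.13 ft [-1.1  0.1 -2.2]
```

```bash
for i in 1 2; do python3 -m crank '{"hand":[240,240,240],"translation":[[0.0003,0,0],[0.0008,0,0],[0.0008,0,0]],"dr":[[0,0,0],[0,0,0],[0,0,0]]}' | grep -E "ft"; done
python3 -c "
from h import *
foot(0)
for th in (.1,-.05): bay(0,.0005,.0015,th,th)"
```

```text
ft_force: [-0.8, 0.8, -0.6]
ft_force: [-3.5, 1.2, 9.0]
foot mm [ 0.7 -0.7  0.6] lean 0.303 roll 0.002 yaw -0.11 ft [-3.5  1.2  9. ]
foot mm [ 0.7 -0.7  0.6] lean 0.303 roll 0.002 yaw -0.11 ft [-3.5  1.2  9. ]
0.1 translation [0.0011, 0.0193, -0.0006] dr [-0.0019, 0.0017, -0.2026] t 61.75 rows>= 1.4
foot mm [ 0.7 -0.7  0.6] lean 0.303 roll 0.002 yaw -0.11 ft [-3.5  1.2  9. ]
-0.05 translation [0.005, 0.0331, -0.0006] dr [-0.0021, 0.0015, -0.3526] t 61.75 rows>= 2.4
```

Floor contact, the same as the first time. Same swing.

```bash
python3 -m crank '{"hand":[240,240,240,240,240],"translation":[[-0.0012,0.0048,0],[-0.001,0.0097,0],[-0.0005,0.0145,0],[0.0003,0.0193,0],[0.0003,0.0193,0]],"dr":[[0,0,-0.05],[0,0,-0.1],[0,0,-0.15],[0,0,-0.202],[0,0,-0.202]]}' | grep -E "ft"
python3 -m crank '{"hand":[240,240,240,240,240],"translation":[[-0.0001,0.0043,0],[-0.0002,0.0086,0],[0,0.011,0],[0.0004,0.0133,0],[0.0004,0.0133,0]],"dr":[[0,0,-0.05],[0,0,-0.1],[0,0,-0.125],[0,0,-0.15],[0,0,-0.15]]}' | grep -E "ft"
python3 -m crank '{"hand":[240,240,240],"translation":[[0.0003,0.002,0],[0.0004,0.003,0],[0.0004,0.003,0]],"dr":[[0,0,-0.02],[0,0,-0.03],[0,0,-0.03]]}' | grep -E "ft"
python3 -c "
from h import *
bay(0,.0005,.001,-.09)"
```

```text
ft_force: [0.3, -0.2, -2.5]
ft_force: [-0.5, -0.5, -0.8]
ft_force: [-0.4, 0.3, -2.0]
foot mm [-0.6 -0.5  1.6] lean -0.08 roll 0.0 yaw -0.12 ft [-0.4  0.3 -2. ]
 translation [0.0005, 0.0021, -0.0005] dr [-0.0022, 0.0, -0.0097] t 63.05 rows>= 0.1
```

```bash
for i in 1 2 ; do python3 -m crank '{"hand":[240,240,240],"translation":[[0.0003,0.001,0],[0.0006,0.0015,0],[0.0006,0.0015,0]],"dr":[[0,0,-0.005],[0,0,-0.008],[0,0,-0.008]]}' | grep -E "ft"; python3 -c "
from h import *
foot(0)"; done
```

```text
ft_force: [0.0, -0.1, -1.4]
foot mm [ 0.  -0.5  1. ] lean -0.088 roll 0.0 yaw -0.13 ft [ 0.  -0.1 -1.4]
ft_force: [-1.7, -0.7, -0.6]
foot mm [ 0.4 -0.5  0.4] lean -0.097 roll 0.0 yaw -0.13 ft [-1.7 -0.7 -0.6]
```

One more small step for firm contact, then release.

```bash
python3 -m crank '{"hand":[240,240,240],"translation":[[0.0003,0.001,0],[0.0004,0.0012,0],[0.0004,0.0012,0]],"dr":[[0,0,-0.005],[0,0,-0.007],[0,0,-0.007]]}' | grep -E "ft"
python3 -m crank '{"hand":[225,215,200,180,165],"translation":[[0,0,0],[0,0,0],[0,0,0],[0,0,0],[0,0,0]],"dr":[[0,0,0],[0,0,0],[0,0,0],[0,0,0],[0,0,0]]}' | grep -E "ft|grip"
python3 -m crank '{"hand":[165,165,165,165,165],"translation":[[-0.015,0,0],[-0.035,0,0],[-0.06,0,0],[-0.09,0,0],[-0.13,0,0]],"dr":[[0,0,0],[0,0,0],[0,0,0],[0,0,0],[0,0,0]]}' | grep ft
python3 -m crank '{"hand":[165,165,165,165,165],"translation":[[-0.05,0,0],[-0.09,-0.03,0],[-0.1,-0.07,0],[-0.1,-0.1,0],[-0.1,-0.12,-0.02]],"dr":[[0,0,0.1],[0,0,0.1],[0,0,0.1],[0,0,0.1],[0,0,0.1]]}'
python3 -m crank '{"hand":[165,165,165,165,165],"translation":[[0,-0.02,-0.04],[0,-0.04,-0.08],[0,-0.04,-0.12],[0,-0.04,-0.16],[0,-0.04,-0.16]],"dr":[[0,0,0],[0,0,0],[0,0,0],[0,0,0],[0,0,0]]}'
python3 - <<'E'
from st import *
sticks()
im,d,P=cloud("top"); i2,_,S=cloud("scene")
cv2.imwrite("pics/end.png",np.hstack([cv2.resize(im[100:260,110:400],None,fx=1.4,fy=1.4*1.5),cv2.resize(i2[60:300,90:430],(390,336))]))
X,Y,Z=P[...,0],P[...,1],P[...,2]
for b in (0,1):
    Rz=R.from_euler("z",YAW,degrees=True).as_matrix(); Q=(P-B[b])@Rz
    m=(abs(Q[...,1])<.044)&(Q[...,0]>-.02)&(Q[...,0]<.03)&(Q[...,2]>.105); q=Q[m]*1000
    print("bay",b,len(q),"rail mean",np.round(q.mean(0),1),"slope",np.round(np.polyfit(q[:,1],q[:,0],1)[0],3),"ymask", np.round(np.percentile(Q[(abs(Q[...,0])<.03)&(Q[...,2]>.105)&(Q[...,2]<.128)][:,1]*1000,[1,99]),1))
lay(P,(Z>.018)&(Z<.03)&(X>.41)&(X<.62)&(Y>.29)&(Y<.36),"sink far")
E
```

```text
ft_force: [-10.1, 0.0, 6.4]
ft_force: [-0.8, 0.1, -0.1]
grip_width: 0.0298
ft_force: [0.3, -0.9, 1.4]
time_s: 65.45
position: [0.3537, -0.2875, 0.3425]
tool_rot: [[-0.003, 0.998, 0.066], [-0.002, 0.066, -0.998], [-1.0, -0.003, 0.002]]
ft_force: [-0.2, -0.1, -0.2]
grip_width: 0.0301
time_s: 65.95
position: [0.3035, -0.1262, 0.3429]
tool_rot: [[-0.001, 0.997, 0.072], [-0.001, 0.072, -0.997], [-1.0, -0.001, 0.001]]
ft_force: [-0.3, -0.4, -0.4]
grip_width: 0.0299
far 129 rect [569.6 278. ] [ 20.4 154.4] 2.6 mean [566.1 283.2  35.8] pca -86.9
  y [200.8 203.2 347.9 355.5]
near 121 rect [464.1 286.7] [ 17.4 152.2] 2.6 mean [461.6 301.7  35.2] pca -87.8
  y [210.5 212.3 358.2 363.1]
sink c 537 rect [508.4 244.5] [164.9  44.6] 2.4 mean [509.9 243.7  61.2] pca 3.2
bay 0 114 rail mean [  9.7  -0.9 117.5] slope -0.0 ymask [-49. 813.]
bay 1 120 rail mean [  9.7  -1.5 117.7] slope -0.006 ymask [-58.7  61.3]
sink far 395 rect [512.5 321.6] [163.9  44.7] 2.2 mean [510.7 321.2  24.6] pca 2.9
```

View pics/end.png

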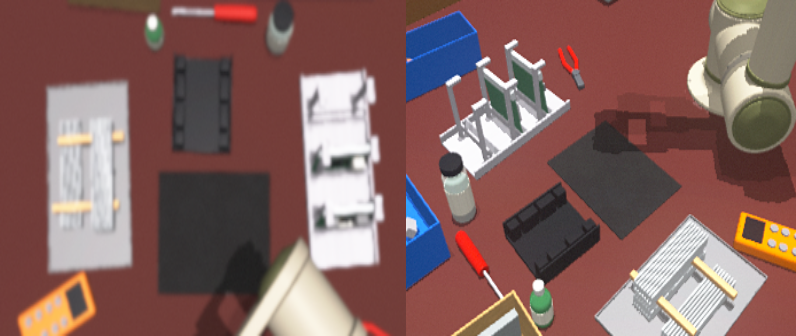

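Both boards stand in their bays, with rails at (342,160) and (342,214). The sink lies on both sticks at (103,180), and the rack and mat are empty. Handing in.

```bash
python3 -c "
from rig import env
print(env.close_job())"
```

```text
the job is handed in; nothing more can be done
None
```

I finished the setup and handed the job in at about 66 s; no verdict came back. Two boards, one loose sink and both sticks were present, and my last camera checks put them all within the limits.

- **Boards:** They stand in the middle and front bays, parts toward the robot. Each was leaned in by 0.3 rad until its foot touched the groove floor, then swung back to the posts. Wrist force at contact stayed around 12 N or less. In the last pictures both rails lie against the posts under the lugs, within about 2 mm sideways and 0.01 rad of square.
- **Sticks:** They lie across both lower sinks, about 52 mm either side of the tray's middle. Partway through I found the far stick knocked 35–40 mm aside, so I took the sink off, set that stick again and put the sink back. The far stick now sits about 8 mm off centre along its length; the limit is 20 mm.
- **Sink:** It rests on both sticks above the lower sink at y ≈ 0.247, within roughly 5 mm and 2° of it. I didn't re-measure how level it is after the second placing. The lower sink under it is hidden, so I couldn't re-measure that one; the other lower sink has not moved.

**Didn't go cleanly:** When I set the sink down on the mat, I pressed it with up to about 79 N at the wrist. That is below the 120 N wrist limit. The 40 N limit applies only to the arm or gripper body; the load seemed to go through the gripped sink, but I couldn't confirm it.

**Disagreed:** The top and wrist cameras differed by 3–4 mm in y throughout, which is small against the limits. The bystanders looked unmoved in the last picture, but I didn't measure them.

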